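# Load the seam roller into the V-rest and shut the keeper

## Robot

A 7-joint arm with a two-finger parallel gripper is mounted at the origin on the work surface. World frame = base frame: x ahead of the robot, y to its left, z up, the work surface at z = 0. Lengths are in m, angles in degrees, forces in N, time in s.
With the tool pointing down it reaches from about 0.425 to 0.875 m from the base axis. Payload 4.7 kg.
Tool frame: the origin (TCP) lies at the very end of the fingers, on their centre line; the grasp point (between the pads) lies 19 mm behind it (env.grip_point_offset is the distance from the TCP to the grasp point, in m); z points along the fingers, y is the line along which they close (so a half turn about z gives the same grasp; the last joint's range is limited). The gripper opens to 87 mm and grips with 3 to 60 N. Pads are 19 mm wide; open, the fingers measure 117 mm over their backs; the gripper's body (75 mm by 190 mm) begins 51 mm behind the grasp point.
Start: joints at [72.37, 18.392, -4.016, 83.108, 1.295, 78.541, -3.26], TCP at [0.206, -0.617, 0.223] pointing down, gripper open.
Joint ranges: [-163.93, 163.93], [-17.29, 119.83], [-79.2, 71.16], [3.27, 140.29], [-89.18, 269.18], [5.43, 117.66], [-154.24, 154.24]. Speed limits (degrees/s): [147.25, 147.25, 180, 180, 180, 180, 180].

## Interface

Orientations are given as [roll, pitch, yaw] about the fixed x, y, z axes, in that order (R = Rz(yaw) Ry(pitch) Rx(roll)).
In Python, from cell import env gives the robot as it stands.
- The arm moves only by the tool jog_arm, never from a script. Its argument "motion" is a list of rows, each an object of numbers: "x", "y", "z": the shift along the tool's x, y, z in cm; "ax", "ay", "az": the turn, a rotation vector about the tool's x, y, z in degrees. In form: [{"x": .., "y": .., "z": .., "ax": .., "ay": .., "az": ..}, ...]. A call has exactly 5 rows; each row shifts and turns the commanded pose from where the row before left it, along the tool's axes as they then stand; what a row does not reach is not made up. A row lasts 1/10 s, in which the tool goes at most 50 mm and 8.59 degrees, less where a joint would pass 70% of its speed; a pose out of reach is approached as far as the arm can. A call is refused whole if a number of a shift passes 5 or a number of a turn 8.59, either way. A call with a gripper value outside its range is refused whole. "claw" is the gripper command: -1 is shut, 1 is fully open, values between are in proportion, set as the call begins (left out, the last holds). The fingers move at their own pace and stop on an object; "squeeze" is the grip in N (left out, the last holds). Time passes only in rows, so rows that do not move let the fingers close, or fill a call up. It gives the time, the measured TCP pose, the force, the opening and the grip force at its end, in the units of the state.
- env.get_obs(): the state, without advancing time (a new reading comes with each control period).
- env.read_camera(name): name is "scene" or "top" or "wrist"; returns the picture (480x640x3 uint8, red, green, blue); there is no depth.
- env.camera_params(name): a dict with "fx", "fy", "cx", "cy" (pixels), "extrinsics" (4x4, takes a point from world to camera coordinates). Camera axes: x right, y up, looking along -z (the intrinsics and any distortion apply to the point x, -y, -z); pixel columns grow to the right and rows downward; lengths in m; the calibration is good to about 2 mm. A picture is of the moment at which its call begins: read the wrist's pose just before it. camera_params takes no time and is no camera call; for the wrist camera it gives the pose at the moment of the call.
- env.sign_off(): hands the job in; it is judged then, once.
The state is a dict: "time_s": time; "qpos": joint angles; "joint_velocities": joint speeds; "effort": joint torques, N m; "tool_pos": TCP position; "tool_rot": TCP orientation; "force": force on the tool from outside, world axes, zero at the start; "wrist_torque": the same for the moment, N m; "grip_width": finger opening in m; "grasp_force": force on a finger pad.
Only numpy, scipy, OpenCV 4.12 (cv2) and the standard library are available. Lean on these libraries where they do the work, as an engineer would, in place of code of your own. Each camera call takes 0.05 s, during which the arm holds its last target. There are 200 camera calls.

## Task

Lay the walnut roller that has a spigot on one end into the iron V-rest, with its broad end towards the back stop, and push it fully home so that it lies on both V flanks and touches the stop. Then swing the keeper fully shut in front of its shoulder and let go, leaving everything else on the bench where it is.

Things in the scene. Friction and masses are not known exactly. Their poses are not given: they have to be found in the camera images.
- roller: Walnut roller with a spigot, about 200 g: cylinder 50 mm diameter, 130 mm long, a thinner spigot (20 mm diameter, 32 mm long) on one end; lies on its side, axis 25 mm above the bench. Origin on the axis at the middle of the 50 mm cylinder; x along the axis towards the broad end (flat face at x = +65); shoulder at x = -65, spigot end at x = -97.
- v_rest: Fixed rusty iron V-rest. Origin on the bench under the seated roller's middle; z up, x along the V to the back stop. Base plate x -100 to +90, y +-55, 12 mm thick. Two 90-degree V saddles at x = -48 and +48, each 26 mm thick, 61 mm high, y +-45, mouth 65 mm wide; nothing above the base between them (x +-35), so fingers fit there. Keeper post at x = -75, y = +50.
- home (a point): On the V-rest, 65 mm above its origin, same axes: where the roller's origin is, with x axes agreeing, when it lies on both flanks and its broad end touches the stop (spigot pointing away from the stop). Sliding the roller along the V takes 2 to 6 N.
- stop_face (a point): On the V-rest, centre of the back stop's face, at x = +65 of the V-rest, 65 mm above the bench; same axes. The stop is an upright plate 80 mm wide, 16 mm thick, its top 85 mm above the bench.
- keeper_pivot (a point): On the V-rest, on the vertical axis of the keeper's post (x = -75, y = +50 of the V-rest), 84 mm above the bench. The keeper is a flat steel arm, 12 mm wide, 92 mm long from here, its underside 79 mm and top 89 mm above the bench, that swings level about this point.
- keeper (a joint): Keeper angle q, rad: 0 shut (at its stop), 2.5 fully open; starts well open, stays where left (about 0.5 N moves the knob). In the V-rest's axes the arm points from its post along (-sin q, -cos q): shut, it lies along -y over the spigot, 4 mm in front of the seated roller's shoulder (a roller not home blocks it). Shutting turns it counter-clockwise seen from above.
- keeper_knob (a point): On the keeper's upright wooden knob (16 mm diameter, from 88 to 134 mm above the bench), 80 mm from the post's axis; the point is on the knob's axis 118 mm above the bench.
- plain_roller: Bystander: a plain walnut roller without a spigot, 40 mm diameter, 90 mm long, lying on its side; origin at its centre.
- mallet: Bystander: walnut mallet lying flat, head 60 x 105 x 58 mm, handle 150 mm along -x; origin under the head.
- caliper: Bystander: flat brass caliper, 150 x 70 mm, up to 9 mm thick; origin under the middle of its beam.
- burnisher: Bystander: bone burnisher, 145 mm long, 22 mm wide, 10 mm thick; origin under its middle.
- ball_center (a point): Bystander: centre of the white practice ball (72 mm diameter) that sits on a wooden ring.
- wax_tin: Bystander: round aluminium wax tin, 72 mm diameter, 45 mm high; origin under its centre.
- spool: Bystander: wooden spool standing upright, 52 mm diameter, 62 mm high; origin under its centre.

How it is judged:
By the outcome, as a careful person would: the job done as asked, in the order asked, and still so for the second after the job is handed in, with the robot touching nothing.
It also fails if it takes over 69 s, if anything falls off the work surface, if the arm or the gripper's body presses on something with over 40 N, if the wrist force passes 120 N, or if a joint passes its speed limit or range.

## Working session

There is one attempt and no reset: what is moved stays moved. The work goes in short steps, Python scripts to look and compute and a tool call to move; the robot and the scene stay as the last step left them, time stands still between calls to the robot, and variables do not carry over. Pictures are saved under pics/ and viewed, at most 10 in all, crops included, and the job is handed in when it is done.

Besides the shell and the picture viewer there is one more tool, called after ">>>" as name([rows], argument=value, ...), one row to a line, values as JSON. jog_arm: Moves the arm, as the interface text tells. Its arguments: {"type":"object","properties":{"motion":{"type":"array"},"claw":{"type":"number"},"squeeze":{"type":"number"}},"required":["motion"]}

```bash
mkdir -p pics; cat > h.py <<'E'
import numpy as np, cv2
from cell import env
def snap(n,f):
    p=env.camera_params(n); im=env.read_camera(n)
    cv2.imwrite(f'pics/{f}.png',im[:,:,::-1]); np.savez(f'pics/{f}.npz',**{k:np.array(p[k]) for k in('fx','fy','cx','cy','extrinsics')}); return im
def load(f):
    return np.load(f'pics/{f}.npz')
def ray(f,u,v):
    p=load(f);E=p['extrinsics'];d=np.array([(u-p['cx'])/p['fx'],-(v-p['cy'])/p['fy'],-1.]);R=E[:3,:3]
    return -R.T@E[:3,3],R.T@d
def plane(f,u,v,z):
    o,d=ray(f,u,v);return o+d*(z-o[2])/d[2]
def proj(f,P):
    p=load(f);c=p['extrinsics'][:3,:3]@np.array(P)+p['extrinsics'][:3,3]
    return np.array([p['cx']+p['fx']*c[0]/-c[2],p['cy']+p['fy']*-c[1]/-c[2]])
def tri(*a):
    A=np.zeros((3,3));b=np.zeros(3)
    for f,u,v in a:
        o,d=ray(f,u,v);d/=np.linalg.norm(d);M=np.eye(3)-np.outer(d,d);A+=M;b+=M@o
    return np.linalg.solve(A,b)
E
python3 - <<'E'
from h import *
np.set_printoptions(precision=4,suppress=True)
for n in('scene','top','wrist'):
    snap(n,n+'0');p=env.camera_params(n);print(n,p)
o=env.get_obs();print(o)
E
```

```text
scene {'fx': 584.7307675432812, 'fy': 584.7307675432812, 'cx': 323.8425982005063, 'cy': 237.90165758309982, 'extrinsics': array([[-0.3672,  0.9301, -0.0089,  0.1653],
       [-0.6367, -0.2443,  0.7314,  0.2758],
       [ 0.6781,  0.2742,  0.6819, -2.0252],
       [ 0.    ,  0.    ,  0.    ,  1.    ]])}
top {'fx': 447.2145918596043, 'fy': 447.2145918596043, 'cx': 312.89740391698655, 'cy': 242.3480866949009, 'extrinsics': array([[-0.0269, -0.9996,  0.0093,  0.0302],
       [ 0.981 , -0.0246,  0.1926, -0.5483],
       [-0.1923,  0.0143,  0.9812, -1.1718],
       [ 0.    ,  0.    ,  0.    ,  1.    ]])}
wrist {'fx': 375.54307121346505, 'fy': 375.54307121346505, 'cx': 317.228573200894, 'cy': 242.30211794002304, 'extrinsics': array([[ 0.3167, -0.9485, -0.002 , -0.6489],
       [ 0.9088,  0.304 , -0.2856,  0.0353],
       [ 0.2715,  0.0886,  0.9583, -0.3908],
       [ 0.    ,  0.    ,  0.    ,  1.    ]])}
{'time_s': 0.15, 'qpos': array([72.3725, 18.4296, -4.0151, 83.1591,  1.2949, 78.5414, -3.2591]), 'joint_velocities': array([-0.0195, -0.0639, -0.015 , -0.2537, -0.0552,  0.1238,  0.0781]), 'effort': array([ -0.0006, -49.1796,  -0.4047, -31.2877,  -0.0639,   0.0405,
         0.0001]), 'tool_pos': array([ 0.2054, -0.6163,  0.2217]), 'tool_rot': array([-179.9151,    0.0052,   18.4374]), 'force': array([ 0.5239,  0.5431, -0.0182]), 'wrist_torque': array([-0.0054, -0.0021,  0.0138]), 'grasp_force': 0.0, 'grip_width': 0.08733258729136473}
```

View pics/top0.png

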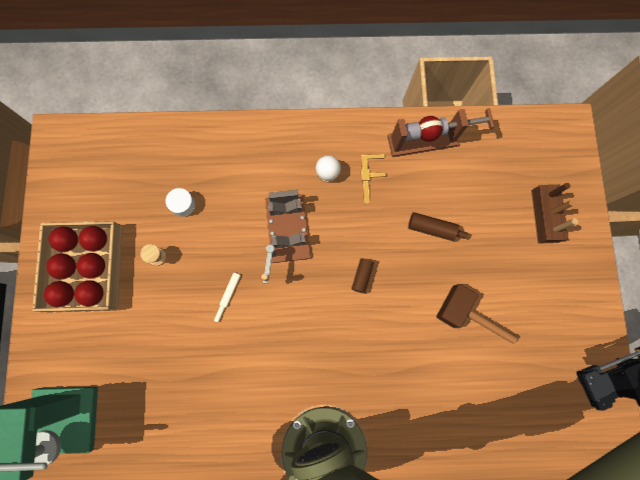

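View pics/scene0.png

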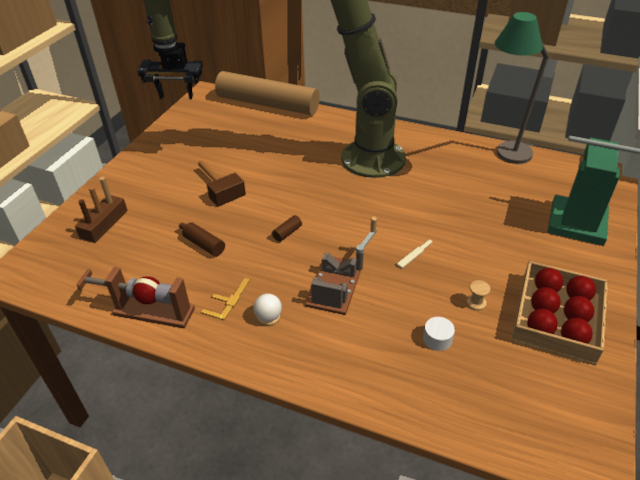

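The top view shows the spigot roller at about (436,227) with its spigot towards (466,235). The V-rest is at about (288,225) and the keeper post near (270,250), with the keeper well open. I'll zoom in on both views.

```bash
python3 - <<'E'
import cv2
a=cv2.imread('pics/top0.png')[175:300,250:480];cv2.imwrite('pics/top0c.png',cv2.resize(a,None,fx=3.4,fy=3.4,interpolation=cv2.INTER_CUBIC))
a=cv2.imread('pics/scene0.png')[205:320,170:390];cv2.imwrite('pics/scene0c.png',cv2.resize(a,None,fx=3.6,fy=3.6,interpolation=cv2.INTER_CUBIC))
E
```

```text
(no output)
```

View pics/top0c.png

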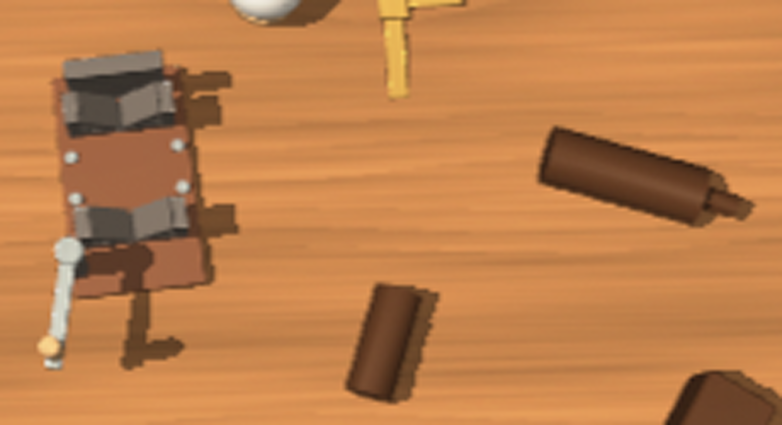

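View pics/scene0c.png

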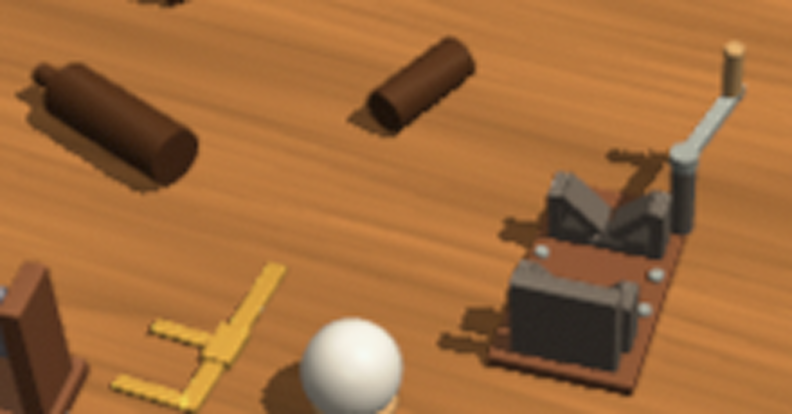

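The crops show these features:
- **V-rest:** the stop's top edge runs (65,62)–(162,50) in the top crop. The post top is at (68,250) and the knob at (49,346), so the keeper points to -x, about 1.6 rad open.
- **Roller:** the broad end is on the left at (549,155) and the spigot tip at (750,208).

Next I'll measure these from the two views.

```bash
cat > m1.py <<'E'
from h import *
from scipy.optimize import least_squares
np.set_printoptions(precision=4,suppress=True)
T=lambda x,y:('top0',x/3.4-.35+250,y/3.4-.35+175)
S=lambda x,y:('scene0',x/3.6-.36+170,y/3.6-.36+205)
if __name__=='__main__':
    print('pivot',tri(T(68,250),S(684,152)),'knobtop',tri(T(49,345),S(735,48)))
    print('broad',tri(T(549,155),S(175,155)),'tip',tri(T(750,208),S(38,74)))
    print('sh',tri(T(709,199),S(66,90)))
    print('top cyl edge pts z25',[plane(*T(*p),.025) for p in((557,127),(541,183),(723,172),(695,225))])
    obs=[((-75,50,89),T(68,250)),((-75,50,89),S(684,152)),((81,40,85),T(65,62)),((81,-40,85),T(162,50)),((-100,55,12),T(72,297)),((-100,-55,12),T(212,283))]
    def w(p,m):
        c,s=np.cos(p[2]),np.sin(p[2]);return np.array([p[0]+c*m[0]-s*m[1],p[1]+s*m[0]+c*m[1],m[2]])
    f=lambda p:np.concatenate([proj(o[0],w(p,np.array(m)/1e3))-o[1:] for m,o in obs])
    r=least_squares(f,[.55,.1,.1]);print('vrest',r.x,np.degrees(r.x[2]),'\nres',r.fun.reshape(-1,2))
    for n in('top0','scene0'):
        o,_=ray(n,0,0);print(n,o)
    E=np.linalg.inv(load('wrist0')['extrinsics']);print('wristcam',E)
    # roller mask in top
    im=cv2.imread('pics/top0.png');m=((im[:,:,2]<95)&(im[:,:,2]>25)).astype('uint8');m[:, :400]=0;m[:205]=0;m[245:]=0;m[:,475:]=0
    c=max(cv2.findContours(m,0,2)[0],key=cv2.contourArea);print(cv2.minAreaRect(c),[plane('top0',*p,.025)[:2] for p in cv2.boxPoints(cv2.minAreaRect(c))])
E
python3 m1.py
```

```text
pivot [0.5276 0.1326 0.0938] knobtop [0.4487 0.1442 0.1358]
broad [ 0.6097 -0.262   0.0287] tip [ 0.5602 -0.4235  0.0234]
sh [ 0.5689 -0.3908  0.0232]
top cyl edge pts z25 [array([ 0.6353, -0.2732,  0.025 ]), array([ 0.5876, -0.2565,  0.025 ]), array([ 0.5932, -0.4091,  0.025 ]), array([ 0.5488, -0.3817,  0.025 ])]
vrest [0.6066 0.0873 0.0872] 4.994838702716015 
res [[ 0.3087  0.5621]
 [-1.4606  1.058 ]
 [-0.5012 -0.2965]
 [ 0.1826  0.1104]
 [ 0.5395  0.5485]
 [-1.6793  0.3117]]
top0 [0.3134 0.0334 1.2552]
scene0 [1.6095 0.469  1.1808]
wristcam [[ 0.3167  0.9088  0.2716  0.2795]
 [-0.9485  0.3041  0.0884 -0.5916]
 [-0.0023 -0.2856  0.9583  0.3831]
 [ 0.      0.      0.      1.    ]]
((433.1499328613281, 226.0912322998047), (48.40311050415039, 16.82538414001465), 15.376252174377441) [array([ 0.5897, -0.2533]), array([ 0.6367, -0.2692]), array([ 0.5959, -0.3991]), array([ 0.5494, -0.3823])]
```

```bash
cat > plan.py <<'E'
import sys,json
from h import *
from scipy.spatial.transform import Rotation as Ro
def plan(x,y,z,yaw,n,turn=None,start=None):
    """n rows from measured pose to (x,y,z) pointing down at yaw; each row: shift in current axes, then turn"""
    o=env.get_obs();p=np.array(o['tool_pos']);R=Ro.from_euler('xyz',o['tool_rot'],degrees=True)
    if start: p=np.array(start[:3]);R=Ro.from_euler('xyz',[180,0,start[3]],degrees=True)
    G=Ro.from_euler('xyz',[180,0,yaw],degrees=True);rv=(R.inv()*G).as_rotvec(degrees=True)/n
    d=(np.array([x,y,z])-p)/n;k='x y z ax ay az'.split();rows=[]
    for i in range(n):
        v=np.r_[R.inv().apply(d)*100,rv].round(2);rows.append({a:float(b) for a,b in zip(k,v) if abs(b)>.005});R=R*Ro.from_rotvec(rv,degrees=True)
    for i in range(0,n,5):print(json.dumps(rows[i:i+5]))
def wv(f=None):
    o=env.get_obs();print({k:np.round(o[k],4).tolist() for k in('time_s','tool_pos','tool_rot','force','grip_width','grasp_force','qpos')})
if __name__=='__main__':
    wv();a=[float(v) for v in sys.argv[1:]];plan(*a[:4],int(a[4]))
E
python3 plan.py .592 -.327 .20 72 15
```

```text
{'time_s': 0.15, 'tool_pos': [0.2054, -0.6163, 0.2217], 'tool_rot': [-179.9151, 0.0052, 18.4374], 'force': [0.5239, 0.5431, -0.0182], 'grip_width': 0.0873, 'grasp_force': 0.0, 'qpos': [72.3725, 18.4296, -4.0151, 83.1591, 1.2949, 78.5414, -3.2591]}
[{"x": 3.06, "y": -1.01, "z": 0.15, "ax": -0.01, "az": -3.57}, {"x": 3.11, "y": -0.82, "z": 0.15, "ax": -0.01, "az": -3.57}, {"x": 3.16, "y": -0.63, "z": 0.15, "ax": -0.01, "az": -3.57}, {"x": 3.19, "y": -0.43, "z": 0.15, "ax": -0.01, "az": -3.57}, {"x": 3.21, "y": -0.23, "z": 0.15, "ax": -0.01, "az": -3.57}]
[{"x": 3.22, "y": -0.03, "z": 0.15, "ax": -0.01, "az": -3.57}, {"x": 3.21, "y": 0.17, "z": 0.14, "ax": -0.01, "az": -3.57}, {"x": 3.2, "y": 0.37, "z": 0.14, "ax": -0.01, "az": -3.57}, {"x": 3.17, "y": 0.57, "z": 0.14, "ax": -0.01, "az": -3.57}, {"x": 3.13, "y": 0.77, "z": 0.14, "ax": -0.01, "az": -3.57}]
[{"x": 3.07, "y": 0.96, "z": 0.14, "ax": -0.01, "az": -3.57}, {"x": 3.01, "y": 1.15, "z": 0.14, "ax": -0.01, "az": -3.57}, {"x": 2.93, "y": 1.33, "z": 0.14, "ax": -0.01, "az": -3.57}, {"x": 2.84, "y": 1.51, "z": 0.14, "ax": -0.01, "az": -3.57}, {"x": 2.74, "y": 1.69, "z": 0.14, "ax": -0.01, "az": -3.57}]
```

>>> jog_arm([
  {"x": 3.1, "y": -1.0, "z": 0.15, "az": -3.6},
  {"x": 3.1, "y": -0.8, "z": 0.15, "az": -3.6},
  {"x": 3.2, "y": -0.6, "z": 0.15, "az": -3.6},
  {"x": 3.2, "y": -0.4, "z": 0.15, "az": -3.6},
  {"x": 3.2, "y": -0.2, "z": 0.15, "az": -3.6},
], claw=1)

```text
$.motion[0]: bad value
```

>>> jog_arm([
  {"x": 3.2, "y": 0, "z": 0.15, "az": -3.6},
  {"x": 3.2, "y": 0.2, "z": 0.15, "az": -3.6},
  {"x": 3.2, "y": 0.4, "z": 0.15, "az": -3.6},
  {"x": 3.2, "y": 0.6, "z": 0.15, "az": -3.6},
  {"x": 3.1, "y": 0.8, "z": 0.15, "az": -3.6},
])

```text
$.motion[0]: bad value
```

>>> jog_arm([
  {"x": 3.1, "y": 1.0, "z": 0.15, "az": -3.6},
  {"x": 3.0, "y": 1.1, "z": 0.15, "az": -3.6},
  {"x": 2.9, "y": 1.3, "z": 0.15, "az": -3.6},
  {"x": 2.8, "y": 1.5, "z": 0.15, "az": -3.6},
  {"x": 2.7, "y": 1.7, "z": 0.15, "az": -3.6},
])

```text
$.motion[0]: bad value
```

>>> jog_arm([
  {},
  {},
  {},
  {},
  {},
])

```text
$.motion[0]: bad value
```

```bash
python3 - <<'E'
from h import *
from plan import wv
wv();im=snap('wrist','w1')
g=im.astype(int);m=((g[:,:,0]<100)&(g[:,:,0]>g[:,:,2]+8)).astype('uint8')*255
cv2.imwrite('pics/w1m.png',np.hstack([cv2.resize(im[:,:,::-1],(400,300)),cv2.resize(cv2.merge([m]*3),(400,300))]))
E
```

```text
{'time_s': 0.15, 'tool_pos': [0.2054, -0.6163, 0.2217], 'tool_rot': [-179.9151, 0.0052, 18.4374], 'force': [0.5239, 0.5431, -0.0182], 'grip_width': 0.0873, 'grasp_force': 0.0, 'qpos': [72.3725, 18.4296, -4.0151, 83.1591, 1.2949, 78.5414, -3.2591]}
```

View pics/w1m.png

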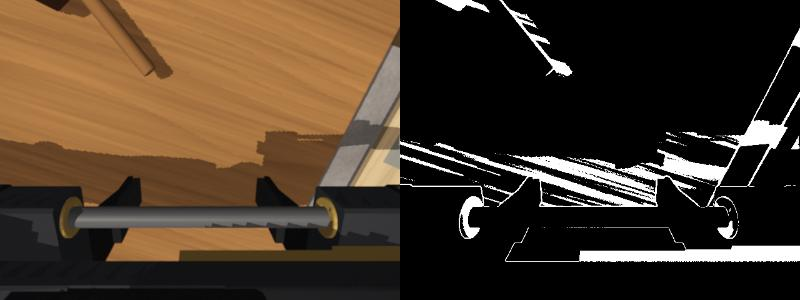

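The wrist view looks towards tool +x, with the fingers hiding the lower part of the picture. The moves were refused because every row needs all six keys. I'll aim about 9 cm behind the roller so it is in clear view.

```bash
sed -i "s/ if abs(b)>.005}/}/" plan.py; python3 plan.py .564 -.413 .20 72 15
```

```text
{'time_s': 0.2, 'tool_pos': [0.2055, -0.6163, 0.2219], 'tool_rot': [-179.9302, 0.0018, 18.4398], 'force': [-1.0413, 0.631, 0.9469], 'grip_width': 0.0868, 'grasp_force': 0.0, 'qpos': [72.3704, 18.4225, -4.0171, 83.1493, 1.2925, 78.543, -3.26]}
[{"x": 2.7, "y": -0.53, "z": 0.15, "ax": -0.0, "ay": -0.0, "az": -3.57}, {"x": 2.72, "y": -0.36, "z": 0.15, "ax": -0.0, "ay": -0.0, "az": -3.57}, {"x": 2.74, "y": -0.19, "z": 0.15, "ax": -0.0, "ay": -0.0, "az": -3.57}, {"x": 2.75, "y": -0.02, "z": 0.15, "ax": -0.0, "ay": -0.0, "az": -3.57}, {"x": 2.74, "y": 0.15, "z": 0.15, "ax": -0.0, "ay": -0.0, "az": -3.57}]
[{"x": 2.73, "y": 0.32, "z": 0.15, "ax": -0.0, "ay": -0.0, "az": -3.57}, {"x": 2.7, "y": 0.49, "z": 0.15, "ax": -0.0, "ay": -0.0, "az": -3.57}, {"x": 2.67, "y": 0.66, "z": 0.15, "ax": -0.0, "ay": -0.0, "az": -3.57}, {"x": 2.62, "y": 0.82, "z": 0.15, "ax": -0.0, "ay": -0.0, "az": -3.57}, {"x": 2.56, "y": 0.99, "z": 0.15, "ax": -0.0, "ay": -0.0, "az": -3.57}]
[{"x": 2.5, "y": 1.14, "z": 0.15, "ax": -0.0, "ay": -0.0, "az": -3.57}, {"x": 2.42, "y": 1.3, "z": 0.15, "ax": -0.0, "ay": -0.0, "az": -3.57}, {"x": 2.34, "y": 1.45, "z": 0.15, "ax": -0.0, "ay": -0.0, "az": -3.57}, {"x": 2.24, "y": 1.59, "z": 0.15, "ax": -0.0, "ay": -0.0, "az": -3.57}, {"x": 2.14, "y": 1.72, "z": 0.15, "ax": -0.0, "ay": -0.0, "az": -3.57}]
```

>>> jog_arm([
  {"x": 2.7, "y": -0.5, "z": 0.15, "ax": 0, "ay": 0, "az": -3.6},
  {"x": 2.7, "y": -0.4, "z": 0.15, "ax": 0, "ay": 0, "az": -3.6},
  {"x": 2.7, "y": -0.2, "z": 0.15, "ax": 0, "ay": 0, "az": -3.6},
  {"x": 2.8, "y": 0, "z": 0.15, "ax": 0, "ay": 0, "az": -3.6},
  {"x": 2.7, "y": 0.15, "z": 0.15, "ax": 0, "ay": 0, "az": -3.6},
], claw=1)

```text
time_s: 0.7
tool_pos: [0.3276, -0.547, 0.2151]
tool_rot: [180.0, -0.0, 36.8]
force: [0.0, -0.1, 0.5]
grip_width: 0.0868
grasp_force: 0.0
```

>>> jog_arm([
  {"x": 2.7, "y": 0.3, "z": 0.15, "ax": 0, "ay": 0, "az": -3.6},
  {"x": 2.7, "y": 0.5, "z": 0.15, "ax": 0, "ay": 0, "az": -3.6},
  {"x": 2.7, "y": 0.7, "z": 0.15, "ax": 0, "ay": 0, "az": -3.6},
  {"x": 2.6, "y": 0.8, "z": 0.15, "ax": 0, "ay": 0, "az": -3.6},
  {"x": 2.6, "y": 1.0, "z": 0.15, "ax": 0, "ay": 0, "az": -3.6},
])

```text
time_s: 1.2
tool_pos: [0.4459, -0.4797, 0.2074]
tool_rot: [180.0, 0.0, 54.7]
force: [0.2, -0.3, -0.1]
grip_width: 0.0869
grasp_force: 0.0
```

>>> jog_arm([
  {"x": 2.5, "y": 1.1, "z": 0.15, "ax": 0, "ay": 0, "az": -3.6},
  {"x": 2.4, "y": 1.3, "z": 0.15, "ax": 0, "ay": 0, "az": -3.6},
  {"x": 2.3, "y": 1.5, "z": 0.15, "ax": 0, "ay": 0, "az": -3.6},
  {"x": 2.2, "y": 1.6, "z": 0.15, "ax": 0, "ay": 0, "az": -3.6},
  {"x": 2.1, "y": 1.7, "z": 0.15, "ax": 0, "ay": 0, "az": -3.6},
])

```text
time_s: 1.7
tool_pos: [0.5645, -0.4124, 0.1998]
tool_rot: [180.0, 0.0, 72.7]
force: [-1.1, 0.5, 0.3]
grip_width: 0.0872
grasp_force: 0.0
```

>>> jog_arm([
  {"x": 0, "y": 0, "z": 0, "ax": 0, "ay": 0, "az": 0},
  {"x": 0, "y": 0, "z": 0, "ax": 0, "ay": 0, "az": 0},
  {"x": 0, "y": 0, "z": 0, "ax": 0, "ay": 0, "az": 0},
  {"x": 0, "y": 0, "z": 0, "ax": 0, "ay": 0, "az": 0},
  {"x": 0, "y": 0, "z": 0, "ax": 0, "ay": 0, "az": 0},
])

```text
time_s: 2.2
tool_pos: [0.5617, -0.4146, 0.2003]
tool_rot: [180.0, 0.0, 72.3]
force: [0.4, -0.1, 0.5]
grip_width: 0.0865
grasp_force: 0.0
```

```bash
python3 - <<'E'
from h import *
from plan import wv
wv();im=snap('wrist','w1')
g=im.astype(int);m=((g[:,:,0]<100)&(g[:,:,0]>g[:,:,2]+8)).astype('uint8')*255
cv2.imwrite('pics/w1m.png',np.hstack([cv2.resize(im[:,:,::-1],(400,300)),cv2.resize(cv2.merge([m]*3),(400,300))]))
E
```

```text
{'time_s': 2.2, 'tool_pos': [0.5617, -0.4146, 0.2003], 'tool_rot': [179.9996, 0.0437, 72.3355], 'force': [0.4056, -0.1433, 0.4809], 'grip_width': 0.0865, 'grasp_force': 0.0, 'qpos': [49.1829, 26.2557, -21.1619, 76.4979, 9.4085, 78.9366, 10.5532]}
```

View pics/w1m.png

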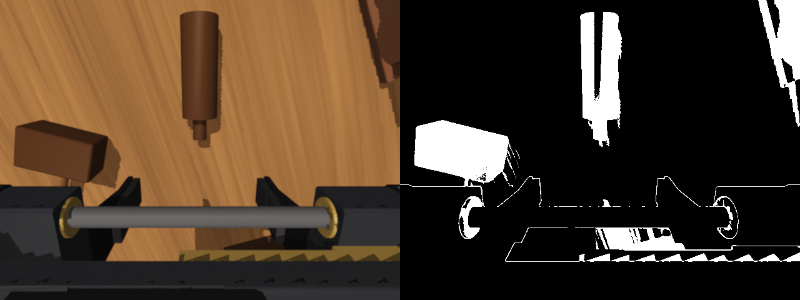

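The wrist view shows the roller lying nearly along the tool axis. In the half-size picture the broad end is at (199,14), the shoulder at (200,119) and the spigot tip at (200,139). I'll measure its edges at full resolution.

```bash
python3 - <<'E'
from h import *
np.set_printoptions(precision=4,suppress=True)
im=cv2.imread('pics/w1.png').astype(int)
for r in(40,80,120,160,185):print(r,[tuple(im[r,c,::-1]) for c in (282,286,288,290,292,294,298,320,340,344,346,348,350,352,356)])
print('col319',[(r,tuple(im[r,319,::-1])) for r in list(range(12,30,2))+list(range(184,236,3))])
E
```

```text
40 [(np.int64(174), np.int64(120), np.int64(69)), (np.int64(172), np.int64(119), np.int64(67)), (np.int64(109), np.int64(69), np.int64(38)), (np.int64(65), np.int64(39), np.int64(21)), (np.int64(74), np.int64(43), np.int64(23)), (np.int64(78), np.int64(46), np.int64(26)), (np.int64(84), np.int64(50), np.int64(26)), (np.int64(109), np.int64(73), np.int64(49)), (np.int64(66), np.int64(39), np.int64(22)), (np.int64(56), np.int64(32), np.int64(20)), (np.int64(49), np.int64(27), np.int64(15)), (np.int64(56), np.int64(34), np.int64(19)), (np.int64(152), np.int64(103), np.int64(57)), (np.int64(162), np.int64(110), np.int64(62)), (np.int64(164), np.int64(113), np.int64(62))]
80 [(np.int64(168), np.int64(116), np.int64(64)), (np.int64(177), np.int64(123), np.int64(70)), (np.int64(156), np.int64(106), np.int64(59)), (np.int64(70), np.int64(42), np.int64(22)), (np.int64(73), np.int64(43), np.int64(24)), (np.int64(77), np.int64(45), np.int64(25)), (np.int64(85), np.int64(50), np.int64(27)), (np.int64(105), np.int64(69), np.int64(45)), (np.int64(65), np.int64(39), np.int64(22)), (np.int64(54), np
[... 2967 characters left out ...]
(57), np.int64(37), np.int64(24))), (199, (np.int64(90), np.int64(56), np.int64(32))), (202, (np.int64(97), np.int64(61), np.int64(36))), (205, (np.int64(96), np.int64(58), np.int64(34))), (208, (np.int64(95), np.int64(58), np.int64(34))), (211, (np.int64(95), np.int64(57), np.int64(34))), (214, (np.int64(93), np.int64(57), np.int64(32))), (217, (np.int64(93), np.int64(56), np.int64(32))), (220, (np.int64(92), np.int64(56), np.int64(32))), (223, (np.int64(92), np.int64(56), np.int64(32))), (226, (np.int64(97), np.int64(64), np.int64(35))), (229, (np.int64(98), np.int64(64), np.int64(35))), (232, (np.int64(96), np.int64(63), np.int64(36))), (235, (np.int64(156), np.int64(106), np.int64(60)))]
```

```bash
python3 - <<'E'
from h import *
np.set_printoptions(precision=4,suppress=True)
P=[]
for r,l,u in((40,288,349),(80,289,348),(120,290,347.6),(160,291,346.8),(185,292,346.2)):
    o,a=ray('w1',l,r);_,b=ray('w1',u,r);d=a/np.linalg.norm(a)+b/np.linalg.norm(b);P.append((o+d*(.025-o[2])/d[2])[:2])
P=np.array(P);c=P.mean(0);v=np.linalg.svd(P-c)[2][0];v*=np.sign(v[1]);print('axis',c,np.degrees(np.arctan2(v[1],v[0])))
for n,r,u,k in(('broad',17,319,-65),('shoulder',191.5,319,65)):
    q=plane('w1',u,r,.05)[:2];s=(q-c)@v;print(n,q,'mid',c+v*(s+k/1e3))
# diameter check from apparent width -> height of axis
o,a=ray('w1',290,120);_,b=ray('w1',347.6,120);a/=np.linalg.norm(a);b/=np.linalg.norm(b);h=np.arccos(a@b)/2;L=.025/np.sin(h);d=(a+b)/np.linalg.norm(a+b);print('axis pt by width',o+d*L)
# w1/top crossing: axis height
from m1 import T
for t,w in((T(549,155),None),):pass
print('shoulder top tri',tri(('w1',319,191.5),T(709,199)))
print('tip tri',tri(('w1',319,224),T(750,208)))
import json
E
python3 plan.py .564 -.413 .20 72 5|head -1
```

```text
axis [ 0.589  -0.3312] 72.68685632410596
broad [ 0.6104 -0.2639] mid [ 0.5906 -0.3259]
shoulder [ 0.5716 -0.3866] mid [ 0.591  -0.3246]
axis pt by width [ 0.5888 -0.3318  0.0181]
shoulder top tri [ 0.5697 -0.3905  0.0343]
tip tri [ 0.5606 -0.4192  0.0402]
{'time_s': 2.25, 'tool_pos': [0.5618, -0.4144, 0.2003], 'tool_rot': [179.9967, 0.0349, 72.3554], 'force': [0.001, -0.2958, 0.1606], 'grip_width': 0.0872, 'grasp_force': 0.0, 'qpos': [49.1781, 26.2553, -21.1772, 76.5026, 9.4056, 78.9335, 10.5544]}
```

The axis comes out at yaw 72.7° with the roller's middle at (0.591, -0.325). I'll plan the approach from that.

```bash
python3 -c "
from plan import *
plan(.5908,-.3252,.10,72.7,5)"
```

```text
[{"x": 1.88, "y": 0.01, "z": 2.0, "ax": 0.0, "ay": 0.01, "az": -0.07}, {"x": 1.88, "y": 0.01, "z": 2.0, "ax": 0.0, "ay": 0.01, "az": -0.07}, {"x": 1.88, "y": 0.02, "z": 2.0, "ax": 0.0, "ay": 0.01, "az": -0.07}, {"x": 1.88, "y": 0.02, "z": 2.0, "ax": 0.0, "ay": 0.01, "az": -0.07}, {"x": 1.88, "y": 0.02, "z": 2.0, "ax": 0.0, "ay": 0.01, "az": -0.07}]
```

>>> jog_arm([
  {"x": 1.9, "y": 0, "z": 2, "ax": 0, "ay": 0, "az": -0.1},
  {"x": 1.9, "y": 0, "z": 2, "ax": 0, "ay": 0, "az": -0.1},
  {"x": 1.9, "y": 0, "z": 2, "ax": 0, "ay": 0, "az": -0.1},
  {"x": 1.9, "y": 0, "z": 2, "ax": 0, "ay": 0, "az": 0},
  {"x": 1.8, "y": 0.1, "z": 2, "ax": 0, "ay": 0, "az": 0},
])

```text
time_s: 2.75
tool_pos: [0.5914, -0.3237, 0.0996]
tool_rot: [180.0, 0.0, 72.7]
force: [0.1, -0.4, 0.3]
grip_width: 0.0874
grasp_force: 0.0
```

>>> jog_arm([
  {"x": 0, "y": 0, "z": 2.5, "ax": 0, "ay": 0, "az": 0},
  {"x": 0, "y": 0, "z": 2.5, "ax": 0, "ay": 0, "az": 0},
  {"x": 0, "y": 0, "z": 2.5, "ax": 0, "ay": 0, "az": 0},
  {"x": 0, "y": 0, "z": 1.0, "ax": 0, "ay": 0, "az": 0},
  {"x": 0, "y": 0, "z": 0, "ax": 0, "ay": 0, "az": 0},
])

```text
time_s: 3.25
tool_pos: [0.5902, -0.3239, 0.0135]
tool_rot: [-179.8, -0.0, 72.7]
force: [-1.0, -0.1, 0.0]
grip_width: 0.087
grasp_force: 0.0
```

>>> jog_arm([
  {"x": -0.1, "y": 0, "z": 0.3, "ax": 0, "ay": 0, "az": 0},
  {"x": 0, "y": 0, "z": 0.3, "ax": 0, "ay": 0, "az": 0},
  {"x": 0, "y": 0, "z": 0, "ax": 0, "ay": 0, "az": 0},
  {"x": 0, "y": 0, "z": 0, "ax": 0, "ay": 0, "az": 0},
  {"x": 0, "y": 0, "z": 0, "ax": 0, "ay": 0, "az": 0},
])

```text
time_s: 3.75
tool_pos: [0.5916, -0.3252, 0.0096]
tool_rot: [179.9, 0.0, 72.7]
force: [-0.3, 0.7, -0.2]
grip_width: 0.0872
grasp_force: 0.0
```

>>> jog_arm([
  {"x": 0, "y": 0, "z": 0, "ax": 0, "ay": 0, "az": 0},
  {"x": 0, "y": 0, "z": 0, "ax": 0, "ay": 0, "az": 0},
  {"x": 0, "y": 0, "z": 0, "ax": 0, "ay": 0, "az": 0},
  {"x": 0, "y": 0, "z": 0, "ax": 0, "ay": 0, "az": 0},
  {"x": 0, "y": 0, "z": 0, "ax": 0, "ay": 0, "az": 0},
], claw=-1, squeeze=25)

```text
time_s: 4.25
tool_pos: [0.5912, -0.325, 0.009]
tool_rot: [-180.0, 0.0, 72.7]
force: [0.3, 0.2, -0.5]
grip_width: 0.0553
grasp_force: 0.0
```

>>> jog_arm([
  {"x": 0, "y": 0, "z": 0, "ax": 0, "ay": 0, "az": 0},
  {"x": 0, "y": 0, "z": 0, "ax": 0, "ay": 0, "az": 0},
  {"x": 0, "y": 0, "z": 0, "ax": 0, "ay": 0, "az": 0},
  {"x": 0, "y": 0, "z": 0, "ax": 0, "ay": 0, "az": 0},
  {"x": 0, "y": 0, "z": 0, "ax": 0, "ay": 0, "az": 0},
])

```text
time_s: 4.75
tool_pos: [0.5913, -0.3251, 0.009]
tool_rot: [180.0, 0.0, 72.7]
force: [0.6, -0.6, -0.1]
grip_width: 0.0497
grasp_force: 25.0
```

The grip is good: 49.7 mm opening at 25 N. I'll lift, turn to the V-rest's yaw, and look at the rest from the wrist.

```bash
python3 -c "
from plan import *
plan(.45,.06,.24,5,15,start=[.5913,-.3251,.169,72.7])"
```

```text
[{"x": 2.17, "y": -1.66, "z": -0.47, "ax": -0.0, "ay": -0.0, "az": 4.51}, {"x": 2.03, "y": -1.83, "z": -0.47, "ax": -0.0, "ay": -0.0, "az": 4.51}, {"x": 1.88, "y": -1.98, "z": -0.47, "ax": -0.0, "ay": -0.0, "az": 4.51}, {"x": 1.72, "y": -2.12, "z": -0.47, "ax": -0.0, "ay": -0.0, "az": 4.51}, {"x": 1.55, "y": -2.25, "z": -0.47, "ax": -0.0, "ay": -0.0, "az": 4.51}]
[{"x": 1.37, "y": -2.37, "z": -0.47, "ax": -0.0, "ay": -0.0, "az": 4.51}, {"x": 1.18, "y": -2.47, "z": -0.47, "ax": -0.0, "ay": -0.0, "az": 4.51}, {"x": 0.98, "y": -2.55, "z": -0.47, "ax": -0.0, "ay": -0.0, "az": 4.51}, {"x": 0.77, "y": -2.62, "z": -0.47, "ax": -0.0, "ay": -0.0, "az": 4.51}, {"x": 0.57, "y": -2.68, "z": -0.47, "ax": -0.0, "ay": -0.0, "az": 4.51}]
[{"x": 0.35, "y": -2.71, "z": -0.47, "ax": -0.0, "ay": -0.0, "az": 4.51}, {"x": 0.14, "y": -2.73, "z": -0.47, "ax": -0.0, "ay": -0.0, "az": 4.51}, {"x": -0.08, "y": -2.73, "z": -0.47, "ax": -0.0, "ay": -0.0, "az": 4.51}, {"x": -0.29, "y": -2.72, "z": -0.47, "ax": -0.0, "ay": -0.0, "az": 4.51}, {"x": -0.5, "y": -2.69, "z": -0.47, "ax": -0.0, "ay": -0.0, "az": 4.51}]
```

>>> jog_arm([
  {"x": 0, "y": 0, "z": -2, "ax": 0, "ay": 0, "az": 0},
  {"x": 0, "y": 0, "z": -3, "ax": 0, "ay": 0, "az": 0},
  {"x": 0, "y": 0, "z": -4, "ax": 0, "ay": 0, "az": 0},
  {"x": 0, "y": 0, "z": -4, "ax": 0, "ay": 0, "az": 0},
  {"x": 0, "y": 0, "z": -3, "ax": 0, "ay": 0, "az": 0},
])

```text
time_s: 5.25
tool_pos: [0.5915, -0.3251, 0.1716]
tool_rot: [179.9, 0.0, 72.7]
force: [1.0, -0.0, -0.9]
grip_width: 0.0492
grasp_force: 25.0
```

>>> jog_arm([
  {"x": 2.2, "y": -1.7, "z": -0.5, "ax": 0, "ay": 0, "az": 4.5},
  {"x": 2.0, "y": -1.8, "z": -0.5, "ax": 0, "ay": 0, "az": 4.5},
  {"x": 1.9, "y": -2.0, "z": -0.5, "ax": 0, "ay": 0, "az": 4.5},
  {"x": 1.7, "y": -2.1, "z": -0.5, "ax": 0, "ay": 0, "az": 4.5},
  {"x": 1.5, "y": -2.2, "z": -0.5, "ax": 0, "ay": 0, "az": 4.5},
])

```text
time_s: 5.75
tool_pos: [0.5431, -0.1963, 0.1938]
tool_rot: [-179.9, 0.0, 50.1]
force: [0.2, -0.2, -1.8]
grip_width: 0.0494
grasp_force: 25.0
```

>>> jog_arm([
  {"x": 1.4, "y": -2.4, "z": -0.5, "ax": 0, "ay": 0, "az": 4.5},
  {"x": 1.2, "y": -2.5, "z": -0.5, "ax": 0, "ay": 0, "az": 4.5},
  {"x": 1.0, "y": -2.5, "z": -0.5, "ax": 0, "ay": 0, "az": 4.5},
  {"x": 0.8, "y": -2.6, "z": -0.5, "ax": 0, "ay": 0, "az": 4.5},
  {"x": 0.6, "y": -2.7, "z": -0.5, "ax": 0, "ay": 0, "az": 4.5},
])

```text
time_s: 6.25
tool_pos: [0.4966, -0.0672, 0.2189]
tool_rot: [-180.0, 0.1, 27.6]
force: [-0.6, -0.1, -1.6]
grip_width: 0.0494
grasp_force: 25.0
```

>>> jog_arm([
  {"x": 0.4, "y": -2.7, "z": -0.5, "ax": 0, "ay": 0, "az": 4.5},
  {"x": 0.1, "y": -2.7, "z": -0.5, "ax": 0, "ay": 0, "az": 4.5},
  {"x": -0.1, "y": -2.7, "z": -0.5, "ax": 0, "ay": 0, "az": 4.5},
  {"x": -0.3, "y": -2.7, "z": -0.5, "ax": 0, "ay": 0, "az": 4.5},
  {"x": -0.5, "y": -2.7, "z": -0.5, "ax": 0, "ay": 0, "az": 4.5},
])

```text
time_s: 6.75
tool_pos: [0.4491, 0.06, 0.2439]
tool_rot: [180.0, 0.0, 5.1]
force: [-0.7, -0.5, -1.5]
grip_width: 0.0493
grasp_force: 25.0
```

>>> jog_arm([
  {"x": 0, "y": 0, "z": 0, "ax": 0, "ay": 0, "az": 0},
  {"x": 0, "y": 0, "z": 0, "ax": 0, "ay": 0, "az": 0},
  {"x": 0, "y": 0, "z": 0, "ax": 0, "ay": 0, "az": 0},
  {"x": 0, "y": 0, "z": 0, "ax": 0, "ay": 0, "az": 0},
  {"x": 0, "y": 0, "z": 0, "ax": 0, "ay": 0, "az": 0},
])

```text
time_s: 7.25
tool_pos: [0.4502, 0.0583, 0.2437]
tool_rot: [-180.0, 0.0, 5.2]
force: [0.3, 0.8, -2.1]
grip_width: 0.0492
grasp_force: 25.0
```

```bash
python3 -c "
from plan import *
wv();snap('wrist','w2')"
```

```text
{'time_s': 7.25, 'tool_pos': [0.4502, 0.0583, 0.2437], 'tool_rot': [-179.989, 0.0389, 5.164], 'force': [0.3385, 0.7514, -2.055], 'grip_width': 0.0492, 'grasp_force': 24.9996, 'qpos': [26.5291, -5.8812, -34.3902, 106.4629, -3.3994, 78.454, -91.8729]}
```

View pics/w2.png

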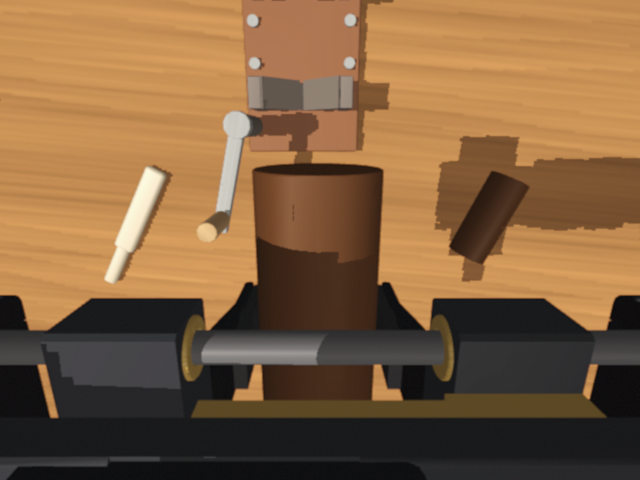

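The wrist view shows:
- Base front corners at about (250,150) and (356,150).
- Front saddle top corners at (249,78), (352,78), (250,109) and (353,109).
- Post top at (237,124), knob top at (208,229).
- The held roller's broad end at (253–382,172), pointing straight ahead.

Next I'll fit the V-rest's plane pose from these.

```bash
python3 - <<'E'
from h import *
from m1 import T,S
from scipy.optimize import least_squares
np.set_printoptions(precision=4,suppress=True)
im=cv2.imread('pics/w2.png').astype(int)
g=im.sum(2)
print('base right edge row140',[int(g[140,c]) for c in range(350,364)],'front col 300',[int(g[r,330]) for r in range(142,158)])
print('base left row 145',[int(g[145,c]) for c in range(242,256)])
print('saddle left row 95',[int(g[95,c]) for c in range(242,256)],'right',[int(g[95,c]) for c in range(346,360)])
print('saddle front col 255',[int(g[r,256]) for r in range(100,116)],'back',[int(g[r,256]) for r in range(70,84)])
w_=((im.min(2)>150)&(im[:,:,0]>im[:,:,2]-25)).astype('uint8')
n,l,s,c=cv2.connectedComponentsWithStats(w_);print([(c[i],s[i,4]) for i in range(1,n) if s[i,4]>30 and c[i][1]<240])
W=lambda x,y:('w2',x,y)
print('pivot tri',tri(W(237,124),T(68,250),S(684,152)),'knob top',tri(W(208,229),T(49,345),S(735,48)))
obs=[((-75,50,89),W(237,124)),((-100,55,12),W(250,150)),((-100,-55,12),W(356,150.5)),((-35,45,61),W(248.5,78)),((-35,-45,61),W(352,78)),((-61,45,61),W(250,109)),((-61,-45,61),W(353,109))]
def w(p,m):
    c,s=np.cos(p[2]),np.sin(p[2]);return np.array([p[0]+c*m[0]-s*m[1],p[1]+s*m[0]+c*m[1],m[2]])
f=lambda p:np.concatenate([proj(o[0],w(p,np.array(m)/1e3))-o[1:] for m,o in obs])
r=least_squares(f,[.6,.087,.087]);print('vrest',r.x[:2],np.degrees(r.x[2]),'\nres',r.fun.reshape(-1,2))
E
```

```text
base right edge row140 [371, 372, 370, 370, 372, 353, 292, 236, 245, 250, 251, 249, 263, 335] front col 300 [375, 374, 375, 374, 375, 375, 376, 365, 338, 349, 411, 430, 437, 440, 439, 439]
base left row 145 [311, 369, 421, 428, 426, 422, 406, 375, 373, 387, 387, 387, 388, 389]
saddle left row 95 [439, 437, 438, 434, 410, 374, 399, 443, 450, 446, 443, 441, 441, 436] right [425, 425, 423, 424, 420, 394, 319, 246, 229, 230, 223, 217, 228, 260]
saddle front col 255 [431, 432, 434, 433, 434, 431, 431, 401, 299, 217, 279, 360, 387, 385, 385, 373] back [374, 381, 382, 382, 381, 368, 371, 428, 441, 441, 439, 438, 438, 439]
[(array([252.3918,  20.2474]), np.int32(97)), (array([349.8846,  19.8462]), np.int32(104)), (array([254.382 ,  62.8652]), np.int32(89)), (array([348.9667,  62.7333]), np.int32(90)), (array([231.4172, 155.8408]), np.int32(1539))]
pivot tri [0.5271 0.1315 0.0927] knob top [0.449  0.1429 0.1342]
vrest [0.605  0.0865] 4.896748945931522 
res [[ 0.3051  1.115 ]
 [-0.7901  1.7348]
 [ 1.0997  1.7984]
 [-1.1465 -2.0232]
 [ 1.8637 -1.4462]
 [-1.1969 -0.4022]
 [-0.1278  0.1529]]
```

```bash
python3 - <<'E'
from h import *
from plan import *
p=np.array([.4502,.0583,.2437]);y=np.radians(5.16);c,s=np.cos(y),np.sin(y)
for yy in(-.025,.025):print(proj('w2',p+[c*.065-s*yy,s*.065+c*yy,.016]))
print(proj('w2',p+[c*.065,s*.065,.041]),'rim top seen (318,164)')
plan(.599,.086,.14,4.9,5)
E
```

```text
[383.20031004 166.18661662]
[252.07300037 166.11866214]
[317.67365729 173.39695149] rim top seen (318,164)
[{"x": 3.01, "y": -0.28, "z": 2.07, "ax": -0.0, "ay": 0.01, "az": 0.06}, {"x": 3.01, "y": -0.28, "z": 2.07, "ax": -0.0, "ay": 0.01, "az": 0.06}, {"x": 3.01, "y": -0.29, "z": 2.07, "ax": -0.0, "ay": 0.01, "az": 0.06}, {"x": 3.01, "y": -0.29, "z": 2.07, "ax": -0.0, "ay": 0.01, "az": 0.06}, {"x": 3.01, "y": -0.29, "z": 2.07, "ax": -0.0, "ay": 0.01, "az": 0.06}]
```

The projection of the held roller matches the picture, so the V-rest and gripper agree. I'll carry it to 6 mm short of the stop and lower it.

>>> jog_arm([
  {"x": 3, "y": -0.3, "z": 2, "ax": 0, "ay": 0, "az": 0.1},
  {"x": 3, "y": -0.3, "z": 2, "ax": 0, "ay": 0, "az": 0.1},
  {"x": 3, "y": -0.3, "z": 2.1, "ax": 0, "ay": 0, "az": 0.1},
  {"x": 3, "y": -0.3, "z": 2.1, "ax": 0, "ay": 0, "az": 0},
  {"x": 3, "y": -0.2, "z": 2.1, "ax": 0, "ay": 0, "az": 0},
])

```text
time_s: 7.8
tool_pos: [0.5996, 0.0859, 0.1396]
tool_rot: [-180.0, 0.0, 4.9]
force: [-0.0, 0.7, -0.8]
grip_width: 0.0495
grasp_force: 25.0
```

>>> jog_arm([
  {"x": 0, "y": 0, "z": 2, "ax": 0, "ay": 0, "az": 0},
  {"x": 0, "y": 0, "z": 2, "ax": 0, "ay": 0, "az": 0},
  {"x": 0, "y": 0, "z": 1.5, "ax": 0, "ay": 0, "az": 0},
  {"x": 0, "y": 0, "z": 1, "ax": 0, "ay": 0, "az": 0},
  {"x": 0, "y": 0, "z": 0.5, "ax": 0, "ay": 0, "az": 0},
])

```text
time_s: 8.3
tool_pos: [0.598, 0.0858, 0.0701]
tool_rot: [180.0, 0.1, 4.9]
force: [-0.1, -0.9, -1.3]
grip_width: 0.0496
grasp_force: 25.0
```

>>> jog_arm([
  {"x": 0, "y": 0, "z": 0, "ax": 0, "ay": 0, "az": 0},
  {"x": 0, "y": 0, "z": 0, "ax": 0, "ay": 0, "az": 0},
  {"x": 0, "y": 0, "z": 0, "ax": 0, "ay": 0, "az": 0},
  {"x": 0, "y": 0, "z": 0, "ax": 0, "ay": 0, "az": 0},
  {"x": 0, "y": 0, "z": 0, "ax": 0, "ay": 0, "az": 0},
])

```text
time_s: 8.8
tool_pos: [0.5986, 0.0862, 0.0715]
tool_rot: [180.0, -0.0, 4.9]
force: [-0.2, 0.3, -1.4]
grip_width: 0.0496
grasp_force: 25.0
```

```bash
python3 - <<'E'
from h import *
from plan import wv
wv();a=snap('scene','s1');b=snap('top','t1')
a=cv2.resize(a[200:320,270:400],(400,369),interpolation=2);b=cv2.resize(b[175:300,230:365],(400,369),interpolation=2)
cv2.imwrite('pics/p1.png',np.hstack([a,b])[:,:,::-1])
E
```

```text
{'time_s': 8.8, 'tool_pos': [0.5986, 0.0862, 0.0715], 'tool_rot': [179.9861, -0.046, 4.9362], 'force': [-0.2199, 0.3379, -1.3753], 'grip_width': 0.0496, 'grasp_force': 24.9995, 'qpos': [18.1833, 23.5339, -35.3055, 98.6087, 15.0886, 62.6105, -106.9355]}
```

View pics/p1.png

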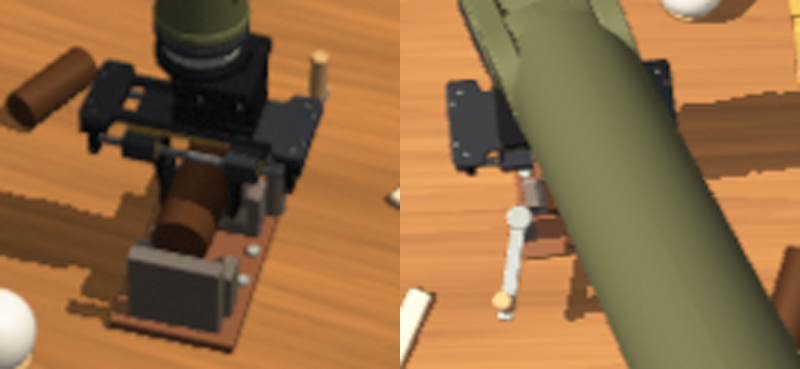

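The roller hangs centred over the V, with its broad end just behind the stop and the keeper clear. Lowering it onto the flanks now.

>>> jog_arm([
  {"x": 0, "y": 0, "z": 0.6, "ax": 0, "ay": 0, "az": 0},
  {"x": 0, "y": 0, "z": 0.6, "ax": 0, "ay": 0, "az": 0},
  {"x": 0, "y": 0, "z": 0.5, "ax": 0, "ay": 0, "az": 0},
  {"x": 0, "y": 0, "z": 0.2, "ax": 0, "ay": 0, "az": 0},
  {"x": 0, "y": 0, "z": 0, "ax": 0, "ay": 0, "az": 0},
], squeeze=12)

```text
time_s: 9.4
tool_pos: [0.5979, 0.0861, 0.0513]
tool_rot: [-180.0, 0.1, 4.9]
force: [0.1, -0.2, -1.6]
grip_width: 0.0494
grasp_force: 12.0
```

>>> jog_arm([
  {"x": 0, "y": 0, "z": 0.1, "ax": 0, "ay": 0, "az": 0},
  {"x": 0, "y": 0, "z": 0.1, "ax": 0, "ay": 0, "az": 0},
  {"x": 0, "y": 0, "z": 0, "ax": 0, "ay": 0, "az": 0},
  {"x": 0, "y": 0, "z": 0, "ax": 0, "ay": 0, "az": 0},
  {"x": 0, "y": 0, "z": 0, "ax": 0, "ay": 0, "az": 0},
])

```text
time_s: 9.9
tool_pos: [0.5984, 0.0862, 0.0502]
tool_rot: [180.0, -0.0, 4.9]
force: [0.4, -0.1, -1.6]
grip_width: 0.0493
grasp_force: 12.0
```

>>> jog_arm([
  {"x": 0, "y": 0, "z": 0.1, "ax": 0, "ay": 0, "az": 0},
  {"x": 0, "y": 0, "z": 0.1, "ax": 0, "ay": 0, "az": 0},
  {"x": 0, "y": 0, "z": 0, "ax": 0, "ay": 0, "az": 0},
  {"x": 0, "y": 0, "z": 0, "ax": 0, "ay": 0, "az": 0},
  {"x": 0, "y": 0, "z": 0, "ax": 0, "ay": 0, "az": 0},
])

```text
time_s: 10.4
tool_pos: [0.5987, 0.0865, 0.0492]
tool_rot: [180.0, -0.0, 5.0]
force: [-2.1, 0.5, 5.7]
grip_width: 0.0499
grasp_force: 12.0
```

>>> jog_arm([
  {"x": 0, "y": 0, "z": 0, "ax": 0, "ay": 0, "az": 0},
  {"x": 0, "y": 0, "z": 0, "ax": 0, "ay": 0, "az": 0},
  {"x": 0, "y": 0, "z": 0, "ax": 0, "ay": 0, "az": 0},
  {"x": 0, "y": 0, "z": 0, "ax": 0, "ay": 0, "az": 0},
  {"x": 0, "y": 0, "z": 0, "ax": 0, "ay": 0, "az": 0},
], claw=0.4)

```text
time_s: 10.9
tool_pos: [0.5983, 0.0862, 0.0479]
tool_rot: [180.0, 0.0, 4.9]
force: [-0.4, 0.5, -0.1]
grip_width: 0.0608
grasp_force: 0.0
```

>>> jog_arm([
  {"x": 0, "y": 0, "z": 0, "ax": 0, "ay": 0, "az": 0},
  {"x": 0, "y": 0, "z": 0, "ax": 0, "ay": 0, "az": 0},
  {"x": 0, "y": 0, "z": 0, "ax": 0, "ay": 0, "az": 0},
  {"x": 0, "y": 0, "z": 0, "ax": 0, "ay": 0, "az": 0},
  {"x": 0, "y": 0, "z": 0, "ax": 0, "ay": 0, "az": 0},
], claw=-1, squeeze=12)

```text
time_s: 11.4
tool_pos: [0.5983, 0.0867, 0.048]
tool_rot: [-180.0, -0.0, 5.0]
force: [-0.7, 1.3, -0.4]
grip_width: 0.0498
grasp_force: 12.0
```

>>> jog_arm([
  {"x": 0.1, "y": 0, "z": 0, "ax": 0, "ay": 0, "az": 0},
  {"x": 0.1, "y": 0, "z": 0, "ax": 0, "ay": 0, "az": 0},
  {"x": 0.1, "y": 0, "z": 0, "ax": 0, "ay": 0, "az": 0},
  {"x": 0, "y": 0, "z": 0, "ax": 0, "ay": 0, "az": 0},
  {"x": 0, "y": 0, "z": 0, "ax": 0, "ay": 0, "az": 0},
])

```text
time_s: 11.9
tool_pos: [0.5988, 0.0867, 0.0479]
tool_rot: [180.0, 0.3, 5.0]
force: [-7.4, 0.2, 6.2]
grip_width: 0.0498
grasp_force: 12.0
```

>>> jog_arm([
  {"x": 0.1, "y": 0, "z": 0, "ax": 0, "ay": 0, "az": 0},
  {"x": 0.1, "y": 0, "z": 0, "ax": 0, "ay": 0, "az": 0},
  {"x": 0.1, "y": 0, "z": 0, "ax": 0, "ay": 0, "az": 0},
  {"x": 0, "y": 0, "z": 0, "ax": 0, "ay": 0, "az": 0},
  {"x": 0, "y": 0, "z": 0, "ax": 0, "ay": 0, "az": 0},
])

```text
time_s: 12.4
tool_pos: [0.602, 0.087, 0.048]
tool_rot: [180.0, 0.3, 5.0]
force: [-7.7, 0.8, 5.9]
grip_width: 0.0496
grasp_force: 12.0
```

>>> jog_arm([
  {"x": 0.1, "y": 0, "z": 0, "ax": 0, "ay": 0, "az": 0},
  {"x": 0.1, "y": 0, "z": 0, "ax": 0, "ay": 0, "az": 0},
  {"x": 0.1, "y": 0, "z": 0, "ax": 0, "ay": 0, "az": 0},
  {"x": 0, "y": 0, "z": 0, "ax": 0, "ay": 0, "az": 0},
  {"x": 0, "y": 0, "z": 0, "ax": 0, "ay": 0, "az": 0},
])

```text
time_s: 12.9
tool_pos: [0.605, 0.0873, 0.0479]
tool_rot: [180.0, 0.3, 5.0]
force: [-7.0, 1.4, 5.5]
grip_width: 0.0498
grasp_force: 12.0
```

>>> jog_arm([
  {"x": 0.1, "y": 0, "z": 0, "ax": 0, "ay": 0, "az": 0},
  {"x": 0.1, "y": 0, "z": 0, "ax": 0, "ay": 0, "az": 0},
  {"x": 0, "y": 0, "z": 0, "ax": 0, "ay": 0, "az": 0},
  {"x": 0, "y": 0, "z": 0, "ax": 0, "ay": 0, "az": 0},
  {"x": 0, "y": 0, "z": 0, "ax": 0, "ay": 0, "az": 0},
])

```text
time_s: 13.4
tool_pos: [0.6062, 0.0874, 0.0479]
tool_rot: [180.0, 0.4, 5.0]
force: [-9.1, 0.7, 7.0]
grip_width: 0.0496
grasp_force: 12.0
```

>>> jog_arm([
  {"x": 0.1, "y": 0, "z": 0, "ax": 0, "ay": 0, "az": 0},
  {"x": 0.1, "y": 0, "z": 0, "ax": 0, "ay": 0, "az": 0},
  {"x": 0, "y": 0, "z": 0, "ax": 0, "ay": 0, "az": 0},
  {"x": 0, "y": 0, "z": 0, "ax": 0, "ay": 0, "az": 0},
  {"x": 0, "y": 0, "z": 0, "ax": 0, "ay": 0, "az": 0},
])

```text
time_s: 13.9
tool_pos: [0.6065, 0.0874, 0.0477]
tool_rot: [179.9, 0.6, 5.0]
force: [-13.1, 0.2, 10.6]
grip_width: 0.0493
grasp_force: 12.0
```

The force rises with no further travel, so the broad end is against the stop. I'll release, rise and look.

>>> jog_arm([
  {"x": 0, "y": 0, "z": 0, "ax": 0, "ay": 0, "az": 0},
  {"x": 0, "y": 0, "z": 0, "ax": 0, "ay": 0, "az": 0},
  {"x": 0, "y": 0, "z": 0, "ax": 0, "ay": 0, "az": 0},
  {"x": 0, "y": 0, "z": 0, "ax": 0, "ay": 0, "az": 0},
  {"x": 0, "y": 0, "z": 0, "ax": 0, "ay": 0, "az": 0},
], claw=0.8)

```text
time_s: 14.4
tool_pos: [0.6116, 0.0871, 0.048]
tool_rot: [180.0, -0.0, 4.9]
force: [0.9, 0.5, -0.1]
grip_width: 0.0764
grasp_force: 0.0
```

>>> jog_arm([
  {"x": 0, "y": 0, "z": -2, "ax": 0, "ay": 0, "az": 0},
  {"x": 0, "y": 0, "z": -3, "ax": 0, "ay": 0, "az": 0},
  {"x": 0, "y": 0, "z": -4, "ax": 0, "ay": 0, "az": 0},
  {"x": 0, "y": 0, "z": -4, "ax": 0, "ay": 0, "az": 0},
  {"x": -2, "y": 0, "z": -4, "ax": 0, "ay": 0, "az": 0},
])

```text
time_s: 14.9
tool_pos: [0.5926, 0.0854, 0.2194]
tool_rot: [-179.9, -0.1, 4.9]
force: [-0.1, -1.1, 1.1]
grip_width: 0.078
grasp_force: 0.0
```

>>> jog_arm([
  {"x": -4, "y": 0, "z": -1, "ax": 0, "ay": 0, "az": 0},
  {"x": -4, "y": 0, "z": 0, "ax": 0, "ay": 0, "az": 0},
  {"x": -4, "y": 0, "z": 0, "ax": 0, "ay": 0, "az": 0},
  {"x": -2, "y": 0, "z": 0, "ax": 0, "ay": 0, "az": 0},
  {"x": 0, "y": 0, "z": 0, "ax": 0, "ay": 0, "az": 0},
], claw=-1)

```text
time_s: 15.4
tool_pos: [0.4501, 0.0731, 0.2284]
tool_rot: [179.8, -0.0, 4.9]
force: [-0.0, -0.0, 0.6]
grip_width: 0.046
grasp_force: 0.0
```

>>> jog_arm([
  {"x": 0, "y": 0, "z": 0, "ax": 0, "ay": 0, "az": 0},
  {"x": 0, "y": 0, "z": 0, "ax": 0, "ay": 0, "az": 0},
  {"x": 0, "y": 0, "z": 0, "ax": 0, "ay": 0, "az": 0},
  {"x": 0, "y": 0, "z": 0, "ax": 0, "ay": 0, "az": 0},
  {"x": 0, "y": 0, "z": 0, "ax": 0, "ay": 0, "az": 0},
])

```text
time_s: 15.9
tool_pos: [0.4522, 0.0737, 0.2277]
tool_rot: [-180.0, 0.0, 5.0]
force: [0.3, -0.2, 0.0]
grip_width: 0.0064
grasp_force: 0.0
```

```bash
python3 -c "
from plan import *
wv();snap('wrist','w3');snap('top','t3');snap('scene','s3')"
```

```text
{'time_s': 15.9, 'tool_pos': [0.4522, 0.0737, 0.2277], 'tool_rot': [-179.9593, 0.0384, 4.9513], 'force': [0.299, -0.1619, 0.0103], 'grip_width': 0.0064, 'grasp_force': 0.0, 'qpos': [27.3939, -4.7913, -37.4327, 107.3242, -3.0376, 76.5368, -94.2812]}
```

View pics/w3.png

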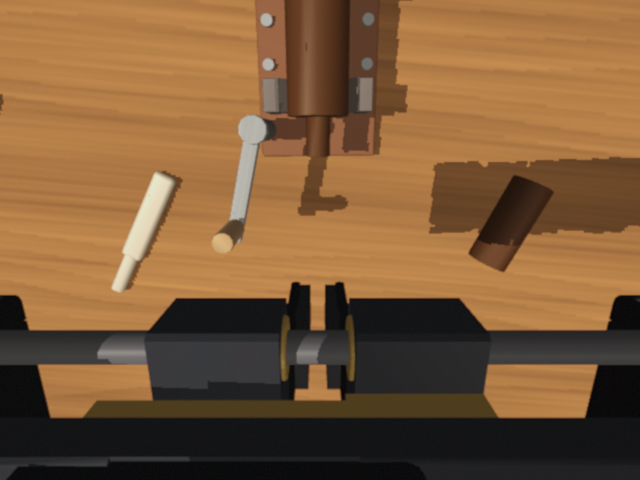

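The roller lies straight in the V with its spigot towards me, shoulder at about row 115. The keeper post is at (253,129) and the knob top at (222,243). I'll check the shoulder position, then plan the keeper sweep as a turn about the pivot with closed fingers.

```bash
cat > keep.py <<'E'
from plan import *
V=np.array([.6058,.0868]);yv=np.radians(4.95)
def vw(m): c,s=np.cos(yv),np.sin(yv);return V+[c*m[0]-s*m[1],s*m[0]+c*m[1]]
def pose(qd,off,z):
    q=np.radians(qd);t=np.array([np.cos(q),-np.sin(q)]);r=np.array([-np.sin(q),-np.cos(q)])
    p=vw(np.array([-.075,.05])+.08*r-off*t);return [*p,z,np.degrees(yv)+90-qd]
def path(ps):
    o=env.get_obs();p=np.array(o['tool_pos']);R=Ro.from_euler('xyz',o['tool_rot'],degrees=True);rows=[]
    for a in ps:
        G=Ro.from_euler('xyz',[180,0,a[3]],degrees=True);v=np.r_[R.inv().apply(np.array(a[:3])-p)*100,(R.inv()*G).as_rotvec(degrees=True)].round(1)+0.
        rows.append(dict(zip('x y z ax ay az'.split(),v.tolist())));p=p+R.apply(v[:3]/100);R=R*Ro.from_rotvec(v[3:],degrees=True)
    for i in range(0,len(rows),5):print(json.dumps(rows[i:i+5]))
E
python3 - <<'E'
from keep import *
np.set_printoptions(precision=4,suppress=True)
print('shoulder top home px',proj('w3',[*vw([-.065,0]),.09]),'spigot end top',proj('w3',[*vw([-.097,0]),.075]))
print('front saddle corners',proj('w3',[*vw([-.061,.045]),.061]),proj('w3',[*vw([-.035,.045]),.061]),'base front',proj('w3',[*vw([-.1,-.055]),.012]))
im=cv2.imread('pics/w3.png').astype(int).sum(2)
print('shoulder col 307/330',[(r,int(im[r,297]),int(im[r,338])) for r in range(104,124)]);print('spig',[(r,int(im[r,318])) for r in range(146,164,2)])
print('sadd col 269',[(r,int(im[r,270])) for r in range(72,120,2)]);print('base',[(r,int(im[r,350])) for r in range(146,164,2)])
k=plane('w3',222,243,.134);p=plane('w3',253,129,.089);d=k-p;q=np.arctan2(d[1],d[0])-yv;print(k,p,vw([-.075,.05]),'q',np.degrees(np.arctan2(-np.cos(q),-np.sin(q))),'V angle',np.degrees(q))
E
```

```text
shoulder top home px [318.0057 114.9022] spigot end top [317.9467 156.904 ]
front saddle corners [263.5107 111.1316] [262.2052  77.015 ] base front [373.9701 155.6731]
shoulder col 307/330 [(104, 204, 127), (105, 205, 130), (106, 208, 128), (107, 204, 128), (108, 205, 127), (109, 204, 131), (110, 207, 130), (111, 205, 128), (112, 206, 129), (113, 204, 128), (114, 199, 120), (115, 166, 107), (116, 119, 120), (117, 145, 173), (118, 179, 245), (119, 183, 312), (120, 187, 326), (121, 188, 326), (122, 190, 326), (123, 188, 325)]
spig [(146, 219), (148, 217), (150, 213), (152, 214), (154, 215), (156, 209), (158, 222), (160, 223), (162, 221)]
sadd col 269 [(72, 324), (74, 329), (76, 328), (78, 321), (80, 385), (82, 382), (84, 382), (86, 380), (88, 381), (90, 381), (92, 381), (94, 380), (96, 378), (98, 379), (100, 377), (102, 377), (104, 377), (106, 377), (108, 377), (110, 365), (112, 197), (114, 283), (116, 333), (118, 328)]
base [(146, 196), (148, 191), (150, 250), (152, 328), (154, 294), (156, 358), (158, 381), (160, 386), (162, 385)]
[0.4477 0.1415 0.134 ] [0.5266 0.1299 0.089 ] [0.5268 0.1301] q 103.3066662910903 V angle 166.69333370890973
```

The shoulder and saddle pixels match the home prediction within a pixel. The keeper is at q ≈ 103°. Next is the approach behind the knob.

```bash
python3 - <<'E'
from keep import *
s=env.get_obs()['tool_pos'];a=pose(103.3,.040,.17);print(a)
y0=4.95;n=5
path([[*(np.array(s)+(np.array(a[:3])-s)*(i+1)/n),y0+(a[3]-y0)*(i+1)/n] for i in range(n)])
E
```

```text
[np.float64(0.453422235256116), np.float64(0.18133559250603543), 0.17, np.float64(-8.349999999999994)]
[{"x": 0.2, "y": -2.1, "z": 1.2, "ax": 0.0, "ay": 0.0, "az": 2.7}, {"x": 0.1, "y": -2.2, "z": 1.1, "ax": 0.0, "ay": 0.0, "az": 2.6}, {"x": 0.0, "y": -2.2, "z": 1.2, "ax": 0.0, "ay": 0.0, "az": 2.7}, {"x": 0.0, "y": -2.1, "z": 1.1, "ax": 0.0, "ay": 0.0, "az": 2.6}, {"x": -0.2, "y": -2.1, "z": 1.2, "ax": 0.0, "ay": 0.0, "az": 2.7}]
```

>>> jog_arm([
  {"x": 0.2, "y": -2.1, "z": 1.2, "ax": 0.0, "ay": 0.0, "az": 2.7},
  {"x": 0.1, "y": -2.2, "z": 1.1, "ax": 0.0, "ay": 0.0, "az": 2.6},
  {"x": 0.0, "y": -2.2, "z": 1.2, "ax": 0.0, "ay": 0.0, "az": 2.7},
  {"x": 0.0, "y": -2.1, "z": 1.1, "ax": 0.0, "ay": 0.0, "az": 2.6},
  {"x": -0.2, "y": -2.1, "z": 1.2, "ax": 0.0, "ay": 0.0, "az": 2.7},
])

```text
time_s: 16.55
tool_pos: [0.4538, 0.1815, 0.1698]
tool_rot: [-180.0, -0.0, -8.5]
force: [0.0, -1.0, 0.2]
grip_width: 0.0004
grasp_force: 0.0
```

>>> jog_arm([
  {"x": 0, "y": 0, "z": 0, "ax": 0, "ay": 0, "az": 0},
  {"x": 0, "y": 0, "z": 2, "ax": 0, "ay": 0, "az": 0},
  {"x": 0, "y": 0, "z": 2.5, "ax": 0, "ay": 0, "az": 0},
  {"x": 0, "y": 0, "z": 2, "ax": 0, "ay": 0, "az": 0},
  {"x": 0, "y": 0, "z": 0, "ax": 0, "ay": 0, "az": 0},
])

```text
time_s: 17.05
tool_pos: [0.4519, 0.179, 0.1029]
tool_rot: [179.9, 0.3, -8.4]
force: [0.1, -0.4, -0.0]
grip_width: 0.0006
grasp_force: 0.0
```

```bash
python3 - <<'E'
from keep import *
wv()
path([pose(103.3-3.5*i,.040-.004*min(i,5),.104) for i in range(1,21)])
E
```

```text
{'time_s': 17.05, 'tool_pos': [0.4519, 0.179, 0.1029], 'tool_rot': [179.8773, 0.2599, -8.3791], 'force': [0.0667, -0.353, -0.0438], 'grip_width': 0.0006, 'grasp_force': 0.0, 'qpos': [19.0531, 7.8203, -46.0512, 112.6258, 6.2936, 62.3564, -128.0664]}
[{"x": -0.1, "y": 0.6, "z": -0.1, "ax": 0.1, "ay": 0.3, "az": -3.5}, {"x": -0.2, "y": 0.9, "z": 0.0, "ax": 0.0, "ay": 0.0, "az": -3.5}, {"x": -0.1, "y": 0.9, "z": 0.0, "ax": 0.0, "ay": 0.0, "az": -3.5}, {"x": -0.2, "y": 0.9, "z": 0.0, "ax": 0.0, "ay": 0.0, "az": -3.5}, {"x": -0.1, "y": 0.9, "z": 0.0, "ax": 0.0, "ay": 0.0, "az": -3.5}]
[{"x": -0.1, "y": 0.5, "z": 0.0, "ax": 0.0, "ay": 0.0, "az": -3.5}, {"x": -0.1, "y": 0.5, "z": 0.0, "ax": 0.0, "ay": 0.0, "az": -3.5}, {"x": -0.1, "y": 0.5, "z": 0.0, "ax": 0.0, "ay": 0.0, "az": -3.5}, {"x": -0.1, "y": 0.5, "z": 0.0, "ax": 0.0, "ay": 0.0, "az": -3.5}, {"x": -0.1, "y": 0.5, "z": 0.0, "ax": 0.0, "ay": 0.0, "az": -3.5}]
[{"x": -0.1, "y": 0.5, "z": 0.0, "ax": 0.0, "ay": 0.0, "az": -3.5}, {"x": -0.1, "y": 0.5, "z": 0.0, "ax": 0.0, "ay": 0.0, "az": -3.5}, {"x": -0.1, "y": 0.5, "z": 0.0, "ax": 0.0, "ay": 0.0, "az": -3.5}, {"x": -0.1, "y": 0.4, "z": 0.0, "ax": 0.0, "ay": 0.0, "az": -3.5}, {"x": -0.1, "y": 0.5, "z": 0.0, "ax": 0.0, "ay": 0.0, "az": -3.5}]
[{"x": -0.1, "y": 0.5, "z": 0.0, "ax": 0.0, "ay": 0.0, "az": -3.5}, {"x": -0.2, "y": 0.5, "z": 0.0, "ax": 0.0, "ay": 0.0, "az": -3.5}, {"x": -0.1, "y": 0.5, "z": 0.0, "ax": 0.0, "ay": 0.0, "az": -3.5}, {"x": -0.1, "y": 0.5, "z": 0.0, "ax": 0.0, "ay": 0.0, "az": -3.5}, {"x": -0.1, "y": 0.5, "z": 0.0, "ax": 0.0, "ay": 0.0, "az": -3.5}]
```

>>> jog_arm([
  {"x": -0.1, "y": 0.6, "z": -0.1, "ax": 0, "ay": 0, "az": -3.5},
  {"x": -0.2, "y": 0.9, "z": 0.0, "ax": 0.0, "ay": 0.0, "az": -3.5},
  {"x": -0.1, "y": 0.9, "z": 0.0, "ax": 0.0, "ay": 0.0, "az": -3.5},
  {"x": -0.2, "y": 0.9, "z": 0.0, "ax": 0.0, "ay": 0.0, "az": -3.5},
  {"x": -0.1, "y": 0.9, "z": 0.0, "ax": 0.0, "ay": 0.0, "az": -3.5},
])

```text
time_s: 17.55
tool_pos: [0.4464, 0.1387, 0.1075]
tool_rot: [180.0, -0.1, 9.3]
force: [-0.7, 0.4, 0.4]
grip_width: 0.0007
grasp_force: 0.4
```

>>> jog_arm([
  {"x": -0.1, "y": 0.5, "z": 0.0, "ax": 0.0, "ay": 0.0, "az": -3.5},
  {"x": -0.1, "y": 0.5, "z": 0.0, "ax": 0.0, "ay": 0.0, "az": -3.5},
  {"x": -0.1, "y": 0.5, "z": 0.0, "ax": 0.0, "ay": 0.0, "az": -3.5},
  {"x": -0.1, "y": 0.5, "z": 0.0, "ax": 0.0, "ay": 0.0, "az": -3.5},
  {"x": -0.1, "y": 0.5, "z": 0.0, "ax": 0.0, "ay": 0.0, "az": -3.5},
])

```text
time_s: 18.05
tool_pos: [0.4487, 0.1132, 0.1075]
tool_rot: [180.0, -0.1, 26.8]
force: [-0.5, -0.2, 0.2]
grip_width: 0.0004
grasp_force: 0.4
```

```bash
python3 - <<'E'
from keep import *
wv()
im=snap('wrist','w4')
a=cv2.resize(im,(400,300),interpolation=3);b=cv2.resize(snap('scene','s4')[190:310,280:440],(400,300),interpolation=2)
cv2.imwrite('pics/p4.png',np.hstack([a,b])[:,:,::-1])
print(pose(103.3-35,.02,.104))
path([pose(68.3-3.5*i,.020,.104) for i in range(1,16)])
E
```

```text
{'time_s': 18.05, 'tool_pos': [0.4487, 0.1132, 0.1075], 'tool_rot': [179.9507, -0.0562, 26.7814], 'force': [-0.498, -0.1954, 0.1703], 'grip_width': 0.0004, 'grasp_force': 0.3786, 'qpos': [27.0934, 3.2851, -45.201, 115.5878, 2.6836, 62.0591, -82.5346]}
[np.float64(0.44629356696049627), np.float64(0.11213416732639848), 0.104, np.float64(26.650000000000006)]
[{"x": -0.4, "y": 0.4, "z": 0.3, "ax": 0.1, "ay": -0.1, "az": -3.6}, {"x": -0.1, "y": 0.5, "z": 0.0, "ax": 0.0, "ay": 0.0, "az": -3.5}, {"x": -0.1, "y": 0.5, "z": 0.0, "ax": 0.0, "ay": 0.0, "az": -3.5}, {"x": -0.1, "y": 0.5, "z": 0.0, "ax": 0.0, "ay": 0.0, "az": -3.5}, {"x": -0.1, "y": 0.5, "z": 0.0, "ax": 0.0, "ay": 0.0, "az": -3.5}]
[{"x": -0.1, "y": 0.5, "z": 0.0, "ax": 0.0, "ay": 0.0, "az": -3.5}, {"x": -0.1, "y": 0.5, "z": 0.0, "ax": 0.0, "ay": 0.0, "az": -3.5}, {"x": -0.1, "y": 0.5, "z": 0.0, "ax": 0.0, "ay": 0.0, "az": -3.5}, {"x": -0.1, "y": 0.5, "z": 0.0, "ax": 0.0, "ay": 0.0, "az": -3.5}, {"x": -0.1, "y": 0.4, "z": 0.0, "ax": 0.0, "ay": 0.0, "az": -3.5}]
[{"x": -0.2, "y": 0.5, "z": 0.0, "ax": 0.0, "ay": 0.0, "az": -3.5}, {"x": -0.1, "y": 0.5, "z": 0.0, "ax": 0.0, "ay": 0.0, "az": -3.5}, {"x": -0.1, "y": 0.5, "z": 0.0, "ax": 0.0, "ay": 0.0, "az": -3.5}, {"x": -0.1, "y": 0.5, "z": 0.0, "ax": 0.0, "ay": 0.0, "az": -3.5}, {"x": -0.1, "y": 0.5, "z": 0.0, "ax": 0.0, "ay": 0.0, "az": -3.5}]
```

View pics/p4.png

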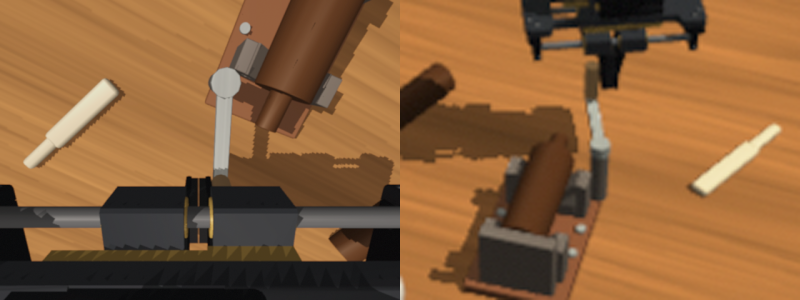

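The keeper is being pushed: in the wrist half the arm runs from the post (226,83) down to the knob in front of the closed fingers, at about q = 68°. I'll continue the sweep.

>>> jog_arm([
  {"x": -0.3, "y": 0.4, "z": 0.2, "ax": 0, "ay": 0, "az": -3.5},
  {"x": -0.1, "y": 0.5, "z": 0.0, "ax": 0.0, "ay": 0.0, "az": -3.5},
  {"x": -0.1, "y": 0.5, "z": 0.0, "ax": 0.0, "ay": 0.0, "az": -3.5},
  {"x": -0.1, "y": 0.5, "z": 0.0, "ax": 0.0, "ay": 0.0, "az": -3.5},
  {"x": -0.1, "y": 0.5, "z": 0.0, "ax": 0.0, "ay": 0.0, "az": -3.5},
])

```text
time_s: 18.65
tool_pos: [0.4559, 0.0901, 0.105]
tool_rot: [180.0, -0.0, 44.2]
force: [-0.7, 0.4, 0.6]
grip_width: 0.0002
grasp_force: 0.4
```

>>> jog_arm([
  {"x": -0.1, "y": 0.5, "z": 0.0, "ax": 0.0, "ay": 0.0, "az": -3.5},
  {"x": -0.1, "y": 0.5, "z": 0.0, "ax": 0.0, "ay": 0.0, "az": -3.5},
  {"x": -0.1, "y": 0.5, "z": 0.0, "ax": 0.0, "ay": 0.0, "az": -3.5},
  {"x": -0.1, "y": 0.5, "z": 0.0, "ax": 0.0, "ay": 0.0, "az": -3.5},
  {"x": -0.1, "y": 0.5, "z": 0.0, "ax": 0.0, "ay": 0.0, "az": -3.5},
])

```text
time_s: 19.15
tool_pos: [0.4721, 0.0704, 0.1049]
tool_rot: [180.0, 0.0, 61.7]
force: [-0.1, -0.8, 0.6]
grip_width: 0.0004
grasp_force: 0.4
```

```bash
python3 - <<'E'
from keep import *
wv();print(pose(33.3,.02,.104))
path([pose(33.3-3*i,.020,.104) for i in range(1,11)])
E
```

```text
{'time_s': 19.15, 'tool_pos': [0.4721, 0.0704, 0.1049], 'tool_rot': [179.9617, 0.0137, 61.6909], 'force': [-0.058, -0.8299, 0.5836], 'grip_width': 0.0004, 'grasp_force': 0.3868, 'qpos': [31.1437, 5.7662, -44.3578, 113.9086, 4.6025, 62.0188, -43.5396]}
[np.float64(0.471175626317663), np.float64(0.06923410532392416), 0.104, np.float64(61.650000000000006)]
[{"x": -0.2, "y": 0.4, "z": 0.1, "ax": 0.0, "ay": 0.0, "az": -3.0}, {"x": -0.1, "y": 0.4, "z": 0.0, "ax": 0.0, "ay": 0.0, "az": -3.0}, {"x": -0.1, "y": 0.4, "z": 0.0, "ax": 0.0, "ay": 0.0, "az": -3.0}, {"x": -0.1, "y": 0.5, "z": 0.0, "ax": 0.0, "ay": 0.0, "az": -3.0}, {"x": -0.1, "y": 0.4, "z": 0.0, "ax": 0.0, "ay": 0.0, "az": -3.0}]
[{"x": -0.1, "y": 0.4, "z": 0.0, "ax": 0.0, "ay": 0.0, "az": -3.0}, {"x": -0.1, "y": 0.4, "z": 0.0, "ax": 0.0, "ay": 0.0, "az": -3.0}, {"x": -0.1, "y": 0.4, "z": 0.0, "ax": 0.0, "ay": 0.0, "az": -3.0}, {"x": -0.1, "y": 0.5, "z": 0.0, "ax": 0.0, "ay": 0.0, "az": -3.0}, {"x": -0.1, "y": 0.4, "z": 0.0, "ax": 0.0, "ay": 0.0, "az": -3.0}]
```

>>> jog_arm([
  {"x": -0.2, "y": 0.4, "z": 0.1, "ax": 0.0, "ay": 0.0, "az": -3.0},
  {"x": -0.1, "y": 0.4, "z": 0.0, "ax": 0.0, "ay": 0.0, "az": -3.0},
  {"x": -0.1, "y": 0.4, "z": 0.0, "ax": 0.0, "ay": 0.0, "az": -3.0},
  {"x": -0.1, "y": 0.5, "z": 0.0, "ax": 0.0, "ay": 0.0, "az": -3.0},
  {"x": -0.1, "y": 0.4, "z": 0.0, "ax": 0.0, "ay": 0.0, "az": -3.0},
])

```text
time_s: 19.65
tool_pos: [0.4895, 0.0573, 0.104]
tool_rot: [179.9, -0.0, 76.7]
force: [-0.9, 0.9, -0.3]
grip_width: 0.0005
grasp_force: 0.3
```

>>> jog_arm([
  {"x": -0.1, "y": 0.4, "z": 0.0, "ax": 0.0, "ay": 0.0, "az": -3.0},
  {"x": -0.1, "y": 0.4, "z": 0.0, "ax": 0.0, "ay": 0.0, "az": -3.0},
  {"x": -0.1, "y": 0.4, "z": 0.0, "ax": 0.0, "ay": 0.0, "az": -3.0},
  {"x": 0, "y": 0, "z": 0.0, "ax": 0.0, "ay": 0.0, "az": 0},
  {"x": 0, "y": 0, "z": 0.0, "ax": 0.0, "ay": 0.0, "az": 0},
])

```text
time_s: 20.15
tool_pos: [0.5004, 0.0521, 0.1036]
tool_rot: [180.0, 0.0, 85.5]
force: [0.6, -0.6, -0.4]
grip_width: 0.0006
grasp_force: 0.0
```

```bash
python3 - <<'E'
from keep import *
wv();print(pose(9.3,.02,.104),pose(0,.02,.104))
path([pose(9.3-2*i,.020,.104) for i in range(1,6)])
E
```

```text
{'time_s': 20.15, 'tool_pos': [0.5004, 0.0521, 0.1036], 'tool_rot': [179.9537, 0.0069, 85.5158], 'force': [0.6005, -0.62, -0.3798], 'grip_width': 0.0006, 'grasp_force': 0.0, 'qpos': [33.086, 9.8798, -45.1126, 110.6975, 7.9008, 62.477, -19.7468]}
[np.float64(0.5007551045134999), np.float64(0.05188947371288565), 0.104, np.float64(85.65)] [np.float64(0.5137429052071083), np.float64(0.048714683954409047), 0.104, np.float64(94.95)]
[{"x": -0.1, "y": 0.3, "z": 0.0, "ax": 0.0, "ay": 0.0, "az": -2.1}, {"x": -0.1, "y": 0.3, "z": 0.0, "ax": 0.0, "ay": 0.0, "az": -2.0}, {"x": 0.0, "y": 0.3, "z": 0.0, "ax": 0.0, "ay": 0.0, "az": -2.0}, {"x": -0.1, "y": 0.3, "z": 0.0, "ax": 0.0, "ay": 0.0, "az": -2.0}, {"x": 0.0, "y": 0.2, "z": 0.0, "ax": 0.0, "ay": 0.0, "az": -2.0}]
```

>>> jog_arm([
  {"x": -0.1, "y": 0.3, "z": 0.0, "ax": 0.0, "ay": 0.0, "az": -2.0},
  {"x": -0.1, "y": 0.3, "z": 0.0, "ax": 0.0, "ay": 0.0, "az": -2.0},
  {"x": 0, "y": 0.3, "z": 0.0, "ax": 0.0, "ay": 0.0, "az": -2.0},
  {"x": 0, "y": 0.2, "z": 0.0, "ax": 0.0, "ay": 0.0, "az": -2},
  {"x": 0, "y": 0, "z": 0.0, "ax": 0.0, "ay": 0.0, "az": 0},
])

```text
time_s: 20.65
tool_pos: [0.511, 0.0498, 0.1032]
tool_rot: [180.0, 0.0, 93.6]
force: [-0.9, 0.3, 0.9]
grip_width: 0.0005
grasp_force: 0.1
```

>>> jog_arm([
  {"x": 0, "y": 0.1, "z": 0.0, "ax": 0.0, "ay": 0.0, "az": -1.0},
  {"x": 0, "y": 0.1, "z": 0.0, "ax": 0.0, "ay": 0.0, "az": 0},
  {"x": 0, "y": 0.1, "z": 0.0, "ax": 0.0, "ay": 0.0, "az": 0},
  {"x": 0, "y": 0, "z": 0.0, "ax": 0.0, "ay": 0.0, "az": 0},
  {"x": 0, "y": 0, "z": 0.0, "ax": 0.0, "ay": 0.0, "az": 0},
])

```text
time_s: 21.15
tool_pos: [0.514, 0.0503, 0.1031]
tool_rot: [180.0, -0.0, 94.6]
force: [1.2, -0.6, -1.2]
grip_width: 0.0002
grasp_force: 0.1
```

>>> jog_arm([
  {"x": 0, "y": 0.1, "z": 0.0, "ax": 0.0, "ay": 0.0, "az": 0},
  {"x": 0, "y": 0.1, "z": 0.0, "ax": 0.0, "ay": 0.0, "az": 0},
  {"x": 0, "y": 0.1, "z": 0.0, "ax": 0.0, "ay": 0.0, "az": 0},
  {"x": 0, "y": 0, "z": 0.0, "ax": 0.0, "ay": 0.0, "az": 0},
  {"x": 0, "y": 0, "z": 0.0, "ax": 0.0, "ay": 0.0, "az": 0},
])

```text
time_s: 21.65
tool_pos: [0.5156, 0.0502, 0.1028]
tool_rot: [-179.8, 0.0, 94.6]
force: [-4.6, -1.3, 3.8]
grip_width: 0.0002
grasp_force: 2.7
```

>>> jog_arm([
  {"x": 0, "y": 0.1, "z": 0.0, "ax": 0.0, "ay": 0.0, "az": 0},
  {"x": 0, "y": 0.1, "z": 0.0, "ax": 0.0, "ay": 0.0, "az": 0},
  {"x": 0, "y": 0, "z": 0.0, "ax": 0.0, "ay": 0.0, "az": 0},
  {"x": 0, "y": 0, "z": 0.0, "ax": 0.0, "ay": 0.0, "az": 0},
  {"x": 0, "y": 0, "z": 0.0, "ax": 0.0, "ay": 0.0, "az": 0},
])

```text
time_s: 22.15
tool_pos: [0.5158, 0.0502, 0.1026]
tool_rot: [-179.6, 0.1, 94.6]
force: [-10.4, -1.7, 6.0]
grip_width: 0.0005
grasp_force: 5.5
```

The knob is against its stop: 10 N with no motion. I'll back off, rise and check from a clear viewpoint.

>>> jog_arm([
  {"x": 0, "y": -0.5, "z": 0.0, "ax": 0.0, "ay": 0.0, "az": 0},
  {"x": 0, "y": -1.5, "z": 0.0, "ax": 0.0, "ay": 0.0, "az": 0},
  {"x": 0, "y": -1.5, "z": 0.0, "ax": 0.0, "ay": 0.0, "az": 0},
  {"x": 0, "y": 0, "z": -3, "ax": 0.0, "ay": 0.0, "az": 0},
  {"x": 0, "y": 0, "z": -4, "ax": 0.0, "ay": 0.0, "az": 0},
])

```text
time_s: 22.65
tool_pos: [0.4825, 0.0476, 0.1722]
tool_rot: [-179.8, -0.0, 94.7]
force: [1.1, -1.2, 0.7]
grip_width: 0.0001
grasp_force: 0.0
```

>>> jog_arm([
  {"x": -2, "y": 1, "z": -3, "ax": 0.0, "ay": 0.0, "az": 0},
  {"x": -2.5, "y": 1, "z": 0.0, "ax": 0.0, "ay": 0.0, "az": 0},
  {"x": -2.5, "y": 1, "z": 0.0, "ax": 0.0, "ay": 0.0, "az": 0},
  {"x": -2, "y": 1, "z": 0, "ax": 0.0, "ay": 0.0, "az": 0},
  {"x": 0, "y": 0, "z": 0, "ax": 0.0, "ay": 0.0, "az": 0},
])

```text
time_s: 23.15
tool_pos: [0.5327, -0.0424, 0.2029]
tool_rot: [179.9, 0.0, 94.3]
force: [-0.1, -0.6, -0.1]
grip_width: 0.0005
grasp_force: 0.0
```

>>> jog_arm([
  {"x": 0, "y": 0, "z": 0, "ax": 0.0, "ay": 0.0, "az": 0},
  {"x": 0, "y": 0, "z": 0.0, "ax": 0.0, "ay": 0.0, "az": 0},
  {"x": 0, "y": 0, "z": 0.0, "ax": 0.0, "ay": 0.0, "az": 0},
  {"x": 0, "y": 0, "z": 0, "ax": 0.0, "ay": 0.0, "az": 0},
  {"x": 0, "y": 0, "z": 0, "ax": 0.0, "ay": 0.0, "az": 0},
])

```text
time_s: 23.65
tool_pos: [0.5311, -0.0383, 0.2032]
tool_rot: [180.0, 0.0, 94.7]
force: [0.4, -0.5, 0.2]
grip_width: 0.0008
grasp_force: 0.0
```

```bash
python3 - <<'E'
from keep import *
np.set_printoptions(precision=4,suppress=True)
wv();im=snap('wrist','w5').astype(int)
for n,m,z in(('pivot',[-.075,.05],.089),('knob',[-.075,-.03],.134),('armtip',[-.075,-.042],.089),('armmid',[-.075,.02],.089),('sh',[-.065,.0],.09),('broadtop',[.065,.0],.09),('sh+y',[-.065,.025],.065),('sh-y',[-.065,-.025],.065)):print(n,proj('w5',[*vw(m),z]))
mx=((im.min(2)>110)&(im.max(2)-im.min(2)<40)).astype('uint8')
n,l,s,c=cv2.connectedComponentsWithStats(mx);print('steel',[(c[i],s[i]) for i in range(1,n) if s[i,4]>60])
hs=cv2.cvtColor(im.astype('uint8'),cv2.COLOR_RGB2HSV)
E
```

```text
{'time_s': 23.65, 'tool_pos': [0.5311, -0.0383, 0.2032], 'tool_rot': [179.9849, 0.0235, 94.6855], 'force': [0.3722, -0.4912, 0.2431], 'grip_width': 0.0008, 'grasp_force': 0.0, 'qpos': [40.8248, 7.7919, -42.6142, 100.1696, 5.4995, 74.1331, 1.6544]}
pivot [332.8486 -16.5341]
knob [334.8081 113.2365]
armtip [331.8533 134.0721]
armmid [332.5009  36.0807]
sh [347.2427  68.8792]
broadtop [541.2355  67.9601]
sh+y [345.2488  36.3331]
sh-y [344.1193 110.279 ]
steel [(array([332.398 ,  51.5049]), array([ 323,    2,   19,  103, 1721], dtype=int32)), (array([368.5978,  13.68  ]), array([352,   7,  34,  14, 450], dtype=int32)), (array([397.8951,  22.5524]), array([392,  16,  13,  14, 143], dtype=int32)), (array([441.446 ,  22.0791]), array([436,  16,  12,  14, 139], dtype=int32)), (array([584.2216, 237.0328]), array([ 541,  198,   89,   79, 5547], dtype=int32))]
```

The steel arm's mask is at column 332.4, and the shut prediction is 332.5. I'll check its slope and the shoulder gap, and compare the bystanders in the top view.

```bash
python3 - <<'E'
from keep import *
np.set_printoptions(precision=2,suppress=True)
im=cv2.imread('pics/w5.png')[:,:,::-1].astype(int)
mx=((im.min(2)>110)&(im.max(2)-im.min(2)<40)).astype('uint8');R=[(r,np.flatnonzero(mx[r,315:345]).mean()+315,mx[r,315:345].sum()) for r in range(6,88,8)];print(np.array(R))
a,b=[plane('w5',R[i][1],R[i][0],.089)[:2] for i in(0,-1)];d=b-a;print('q deg',np.degrees(np.arctan2(d[1],d[0]))-np.degrees(yv)+90)
print('row 68',[im[68,c].tolist() for c in range(338,356,2)])
# bystander drift: top camera before/after, outside arm region
t=snap('top','t5').astype(int);o=cv2.imread('pics/top0.png')[:,:,::-1].astype(int);df=(abs(t-o).sum(2)>90)
for n,(x,y) in dict(ball=(328,168),caliper=(368,178),tin=(180,202),spool=(153,255),burnisher=(229,297),plain=(365,276),mallet=(460,305)).items():print(n,int(df[y-15:y+15,x-15:x+15].sum()))
E
```

```text
[[  6.  332.5  18. ]
 [ 14.  332.   19. ]
 [ 22.  332.5  18. ]
 [ 30.  332.5  18. ]
 [ 38.  332.5  18. ]
 [ 46.  332.5  18. ]
 [ 54.  332.5  18. ]
 [ 62.  332.5  18. ]
 [ 70.  332.5  18. ]
 [ 78.  332.5  18. ]
 [ 86.  332.   17. ]]
q deg 0.014730184200871577
row 68 [[180, 177, 169], [171, 168, 160], [119, 91, 73], [102, 66, 42], [48, 28, 16], [89, 55, 34], [105, 67, 42], [104, 66, 41], [104, 66, 42]]
ball 352
caliper 508
tin 0
spool 0
burnisher 0
plain 686
mallet 4
```

q is 0.0°, the shoulder edge is at column 346–347 against the predicted 347.2, and the robot is clear of everything. The top-view differences at the ball, caliper and plain roller lie where the arm and its shadow now fall, and the gripper never went near those items. Handing in.

```bash
python3 -c "
from cell import env
print(env.sign_off())"
```

```text
the job is handed in; nothing more can be done
None
```

The job is handed in: the roller is seated home in the V-rest against the stop, the keeper is shut at q ≈ 0, and the arm is clear. It took about 24 s. The final top view had the arm or its shadow over the ball, caliper and plain roller, so I couldn't confirm from it that they hadn't moved, but the gripper never went near them.

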